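Cap the sample canisters and hang up the cork pails

TASK

Close the wine samples for the night: take every lid that hangs on the rack off its hook, set each on an open canister of its own and turn it until its hidden square key drops in and the lid lies flush on the rim. Then tidy up by hanging both cork pails by their handles, each on a free hook of the rack. Leave everything else on the bench where it is.

Things in the scene. Friction and masses are not known exactly. Their poses are not given: they have to be found in the camera images.
- lid1: steel lid, hanging level on a hook; may be absent. Origin: centre of the underside of its round flange (96 mm across, 6 thick), z up. Under the flange a square key, 44 mm, reaches 20 mm down (lowest 4 mm chamfered to 40 mm); how it is turned to the handle is unknown and differs per lid. 0.27 to 0.4 kg. Handle: see lid1_bar
- lid1_bar (a point): middle of the underside of the lid's handle crossbar, 56 mm above lid origin. Two posts at y +-22 mm (8 mm wide) leave a window 36 mm wide, 50 tall, open along x for the hook. Crossbar 10 mm (x) by 8 tall; on it a wooden grip block 28 x 28 mm, from 8 to 48 mm above this point, square to x and y; pinch it about 32 mm above this point. Stiff
- lid2: steel lid, as lid1 in all sizes (key turned differently); may be absent
- lid2_bar (a point): as lid1_bar, for this lid
- lid3: steel lid, as lid1 in all sizes (key turned differently); may be absent
- lid3_bar (a point): as lid1_bar, for this lid
- block1: wooden block, 100 mm square, 25 tall, screwed to the bench, holding fast an open steel canister 90 mm across. A lid out of turn rests its key on the canister's inner plate and stands up to 10 mm proud; brought in line (once every 90 degrees) it falls in by its own weight if left free, flange on the rim. Origin: block's underside
- mouth1 (a point): centre of the canister's rim plane, 130 mm above the bench, z up; x, y along the wooden block. Inside, a round recess 66 mm across goes 10 mm down to a plate with a 47.5 mm square hole, at least 15 mm deep; how the hole is turned is unknown (not that of the block). A closed lid's origin lies at this point
- block2: another block with a canister, as block1
- mouth2 (a point): as mouth1, for this canister
- block3: another block with a canister, as block1
- mouth3 (a point): as mouth1, for this canister
- hook1 (a point): top of a hook where things hang, 225 mm up; x points back to the rail, 85 mm behind. Level flat bar, 12 mm wide, 10 thick; its tip, 47 to 55 mm to the -x side of here, turns up to 16 mm above the bar's top. To unhook: lift 18 to 38 mm, draw out along -x (a lid or the pail at least 105 mm before raising it more); hang in reverse. Hooks are 130 mm apart in y
- hook2 (a point): as hook1, the next hook of the rack towards +y
- hook3 (a point): as hook1, the next hook of the rack towards +y
- rack: wooden rack with three hooks, fixed; origin under its rail, on the bench; hooks point to its -x, at y = -130, 0 and 130 mm; rail 360 mm long, top at 235 mm, on two posts
- pail1: small aluminium pail of corks standing on the bench, 90 mm across, 70 tall, 0.22 to 0.37 kg; origin at the centre of its underside, z up. Stiff upright handle: posts at y +-41 mm, crossbar underside at z = 120 mm (window above the rim 50 mm tall, 74 wide, open along x); on it a wooden grip block 28 x 28 mm, z = 128 to 168 mm, square to x and y: pinch at about z = 152 mm
- pail1_bar (a point): middle of the underside of this pail's crossbar (120 mm above its bottom); lies on the top of the hook when hung; axes as the pail. A hung pail that is knocked swings for a good while; that does no harm
- pail2: the other pail of corks, as pail1
- pail2_bar (a point): middle of the underside of this pail's crossbar (120 mm above its bottom); lies on the top of the hook when hung; axes as the pail. A hung pail that is knocked swings for a good while; that does no harm
- tumbler: clear glass tumbler, 68 mm across, 85 mm tall, standing; bystander, origin at the centre of its underside
- dish: small white bowl, 80 mm across, 30 mm tall; bystander, origin at the centre of its underside
- jar: glass jar with a dark lid, 60 mm across, 70 mm tall; bystander, origin at the centre of its underside
- corkscrew: corkscrew lying flat: wooden bar 100 mm along its y, steel worm 80 mm along its x, 20 mm tall; bystander, origin at the centre of its underside
Things that resemble listed ones, but are neither listed nor needed, are in the scene too. Leave any yellow look-alike of the block3 alone.

How it is judged:
By the outcome, as a careful person would: the job done as asked, in the order asked, and still so for the second after the job is handed in, with the robot touching nothing.
Of lid1, lid2, lid3 only 2 to 3 are there at a start; the rules pass over those that are not, and their reading is None.
At some moment in a run one of pail1, pail2 may be knocked a few centimetres aside while the robot is not near it.
It also fails if it takes over 210 s, if anything falls off the work surface, if the arm or the gripper's body presses on something with over 40 N, if the wrist force passes 120 N, or if a joint passes its speed limit or range.

ROBOT

A 6-joint arm with a two-finger parallel gripper is mounted at the origin on the work surface. World frame = base frame: x ahead of the robot, y to its left, z up, the work surface at z = 0. Lengths are in m, angles in rad, forces in N, time in s.
With the tool pointing down it reaches from about 0.375 to 0.975 m from the base axis. Payload 3.8 kg.
Tool frame: the origin (TCP) lies on the centre line of the jaws, within the pads' length; the fingertips stand 25 mm ahead of it and the grasp point (between the pads) lies 6 mm ahead of it; y points along the fingers, z is the direction in which the jaws open and shut, and the axes are right-handed (so a half turn about y gives the same grasp; the last joint's range is limited). The gripper opens to 85 mm and grips with 20 to 120 N. Pads are 22 mm wide; open, the fingers measure 114 mm over their backs; the gripper's body (76 mm by 85 mm) begins 54 mm behind the grasp point. The pads swing forward as they close: fully open they stand 13 mm farther back than shut.
Start: joints at [1.281, 0.264, 1.604, -0, 1.274, -0.037], TCP at [0.169, 0.654, 0.256] pointing down, gripper open.
Joint ranges: [-2.63, 2.63], [-0.94, 2.18], [0.31, 2.57], [-1.31, 4.45], [0, 2.66], [-2.55, 2.55]. Speed limits (rad/s): [2.57, 2.57, 3.14, 3.14, 3.14, 3.14].

INTERFACE

Orientations are given as a rotation vector (axis times angle).
In Python, from workcell import bot gives the robot as it stands.
- The arm moves only by the shell command python3 -m jog 'ROWS' [FORCE]. ROWS is JSON, a list of rows, each a list of 5 numbers: the shift along the world's x, y, z in mm, then the turn about the world's z in degrees, then the finger opening in mm, from 0 to 85.4. A call has exactly 10 rows; each row is the pose to reach, as a shift and turn from the pose commanded when the call began; what a row does not reach only later rows make up. A row lasts 1/8 s, in which the tool goes at most 62.5 mm and 10.7 degrees, less where a joint would pass 70% of its speed; a pose out of reach is approached as far as the arm can. A call with a gripper value outside its range is refused whole. The fingers move at their own pace and stop on an object; FORCE is the grip in N (left out, the last holds). Time passes only in rows, so rows that repeat a pose let the fingers close, or fill a call up. It gives the time, the measured TCP pose, the force and the opening at its end, in the units of the state.
- bot.read_state(): the state, without advancing time (a new reading comes with each control period).
- bot.read_camera(name): name is "side" or "top"; returns a dict with "pixels" (420x560x3 uint8, red, green, blue), "fx", "fy", "cx", "cy" (pixels), "dist" ([k1, k2, p1, p2, k3] as OpenCV has them; the pictures are not rectified), "R" (3x3) and "t" (3): a world point X has camera coordinates R X + t. Camera axes: x right, y down, z forward; pixel columns grow to the right and rows downward; lengths in m; the calibration is good to about 2 mm. A picture is of the moment at which its call begins. There is no depth.
- bot.finish_job(): hands the job in, once; it reports no verdict.
The state is a dict: "time": time; "q": joint angles; "joint_vel": joint speeds; "joint_torque": joint torques, N m; "tool_pos": TCP position; "tcp_rot": TCP orientation; "wrist_force": force on the tool from outside, world axes, zero at the start; "torque": the same for the moment, N m; "width": opening from 0.0 (shut) to 1.0 (fully open).
Only numpy, scipy, OpenCV 4.12 (cv2) and the standard library are available. Lean on these libraries where they do the work, as an engineer would, in place of code of your own. Each camera call takes 0.05 s, during which the arm holds its last target.

## Working session

There is one attempt and no reset: what is moved stays moved. The work goes in short steps, Python scripts to look and compute and a shell command to move; the robot and the scene stay as the last step left them, time stands still between calls to the robot, and variables do not carry over. Pictures are saved under pics/ and viewed, and the job is handed in when it is done.

```bash
ls; mkdir -p pics; python3 - <<'E'
from workcell import bot
import cv2
s=bot.read_state();print(s)
for n in("side","top"):
    c=bot.read_camera(n);cv2.imwrite(f"pics/{n}0.png",c["pixels"][:,:,::-1])
    print(n,{k:c[k] for k in c if k!="pixels"})
E
```

```text
pics
{'time': 0.0, 'q': array([ 1.28113684e+00,  2.64768562e-01,  1.60537049e+00, -5.69884929e-05,
        1.27371624e+00, -3.68993609e-02]), 'joint_vel': array([-2.19436186e-04, -2.20659896e-04, -1.44760954e-05,  2.01684524e-04,
       -1.30842471e-03, -9.23083503e-04]), 'joint_torque': array([ 4.15376480e-04, -5.15130258e+01, -3.67309034e+01, -6.77147546e-05,
        1.30864192e-02, -1.16130329e-05]), 'tool_pos': array([0.16862648, 0.65289635, 0.25495349]), 'tcp_rot': array([-1.56391854,  0.19871692, -0.19822237]), 'wrist_force': array([-0.11223056,  0.30329947,  0.14032527]), 'torque': array([0.00409897, 0.0560847 , 0.01866345]), 'width': 0.9987914986338908}
side {'fx': 412.34451238923236, 'fy': 412.34451238923236, 'cx': 277.2027832190464, 'cy': 214.64761891850316, 'dist': array([-0.00874069,  0.        ,  0.        ,  0.        ,  0.        ]), 'R': array([[-0.98716459, -0.15938028, -0.01019825],
       [-0.08179229,  0.55938303, -0.82486402],
       [ 0.13717178, -0.81344241, -0.56523919]]), 't': array([0.47857496, 0.20380666, 1.04172195])}
top {'fx': 470.38431920462654, 'fy': 470.38431920462654, 'cx': 281.5036352502892, 'cy': 203.8845175810923, 'dist': array([-0.08292505,  0.        ,  0.        ,  0.        ,  0.        ]), 'R': array([[ 0.00540677, -0.99998092, -0.00298933],
       [-0.99368116, -0.00503752, -0.11212662],
       [ 0.11210942,  0.00357668, -0.99368943]]), 't': array([-0.06513374,  0.52683137,  1.40174671])}
```

View pics/side0.png

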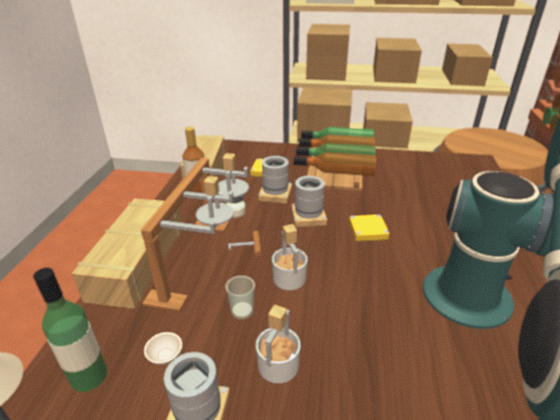

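View pics/top0.png

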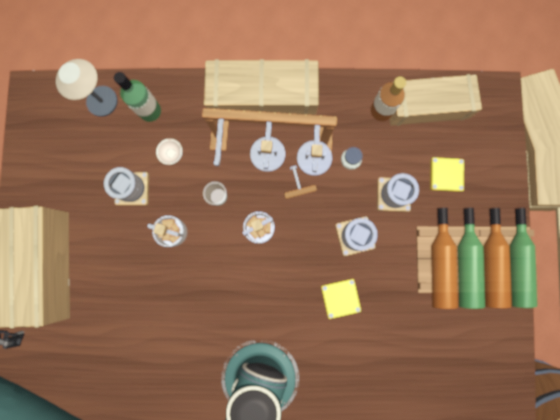

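```bash
cat > h.py <<'E'
from workcell import bot
import cv2, numpy as np
def cam(n): return bot.read_camera(n)
def K(c): return np.array([[c["fx"],0,c["cx"]],[0,c["fy"],c["cy"]],[0,0,1]])
def onz(c,uv,z):
    p=cv2.undistortPoints(np.array(uv,float).reshape(-1,1,2),K(c),c["dist"]).reshape(-1,2)
    d=np.c_[p,np.ones(len(p))]@c["R"]; o=-c["R"].T@c["t"]
    return o+d*((z-o[2])/d[:,2])[:,None]
def proj(c,X):
    return cv2.projectPoints(np.array(X,float).reshape(-1,1,3),cv2.Rodrigues(c["R"])[0],c["t"],K(c),c["dist"])[0].reshape(-1,2)
def tri(ct,uvt,cs,uvs):
    a=cv2.undistortPoints(np.array([[uvt]],float),K(ct),ct["dist"]).reshape(2,1)
    b=cv2.undistortPoints(np.array([[uvs]],float),K(cs),cs["dist"]).reshape(2,1)
    X=cv2.triangulatePoints(np.c_[ct["R"],ct["t"]],np.c_[cs["R"],cs["t"]],a,b)
    return (X[:3]/X[3]).ravel()
def crop(img,x0,y0,w,h,f,name):
    im=cv2.resize(img[y0:y0+h,x0:x0+w,::-1],None,fx=f,fy=f,interpolation=cv2.INTER_CUBIC)
    im=im.copy()
    for i in range(0,w,10): cv2.line(im,(int(i*f),0),(int(i*f),6 if (x0+i)%50 else 14),(0,0,255),1)
    for x in range(-(-x0//20)*20,x0+w,20): cv2.putText(im,str(x),(int((x-x0)*f),24),0,.4,(0,0,255),1); cv2.line(im,(int((x-x0)*f),0),(int((x-x0)*f),10),(0,255,0),1)
    for y in range(-(-y0//20)*20,y0+h,20): cv2.putText(im,str(y),(10,int((y-y0)*f)+4),0,.4,(0,0,255),1); cv2.line(im,(0,int((y-y0)*f)),(8,int((y-y0)*f)),(0,255,0),1)
    cv2.imwrite("pics/"+name,im)
E
python3 - <<'E'
from h import *
t=cv2.imread("pics/top0.png")[:,:,::-1]; s=cv2.imread("pics/side0.png")[:,:,::-1]
crop(t,200,100,160,100,5,"a1.png")
crop(t,100,130,160,120,5,"a2.png")
crop(t,230,160,200,120,4,"a3.png")
crop(s,140,140,180,110,4.4,"a4.png")
crop(s,140,230,180,130,4.4,"a5.png")
E
```

```text
(no output)
```

View pics/a1.png

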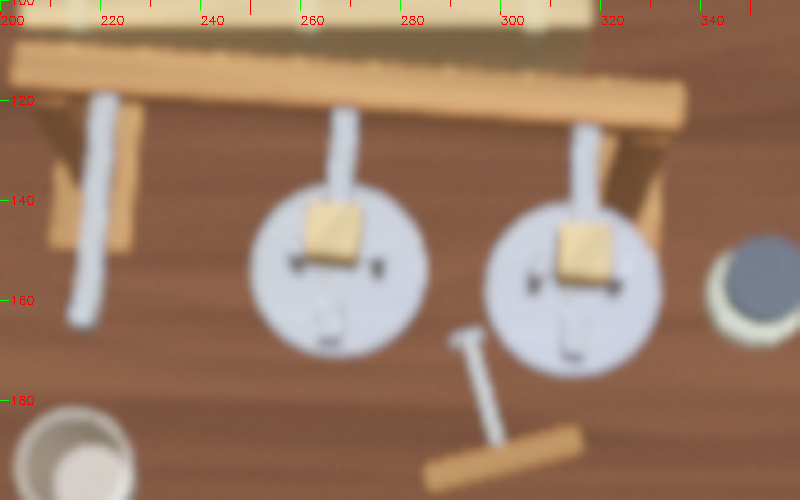

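View pics/a2.png

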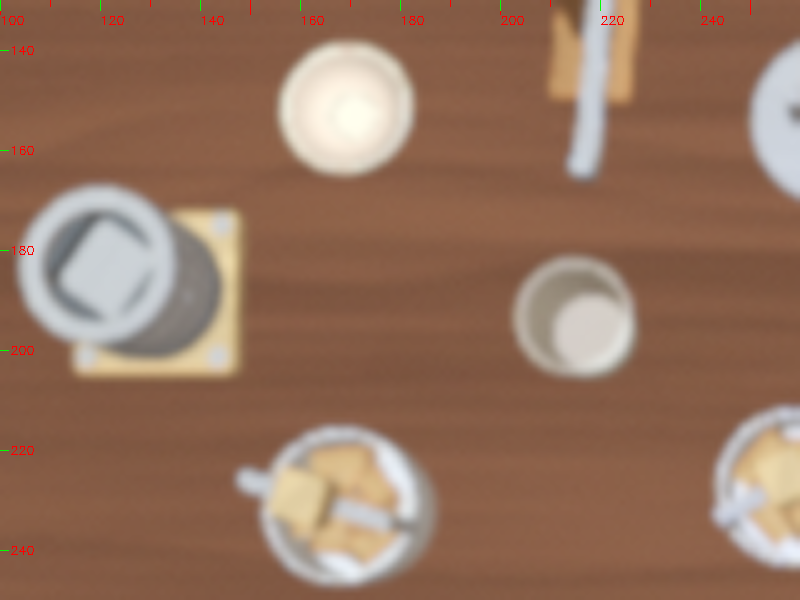

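View pics/a3.png

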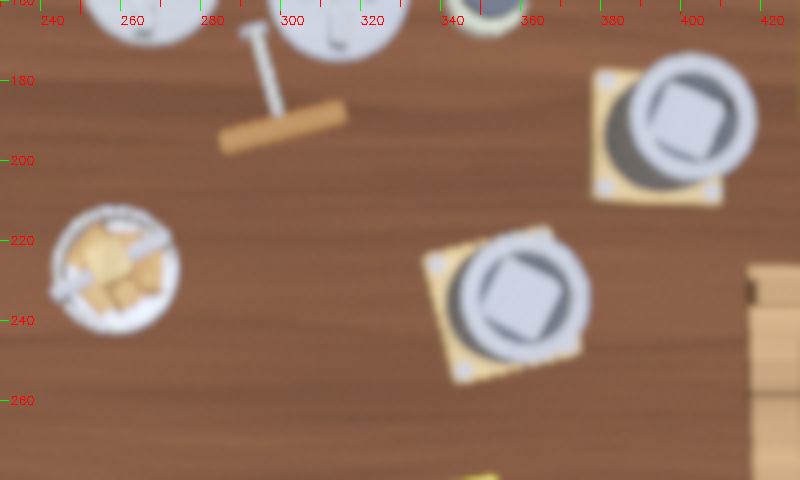

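View pics/a4.png

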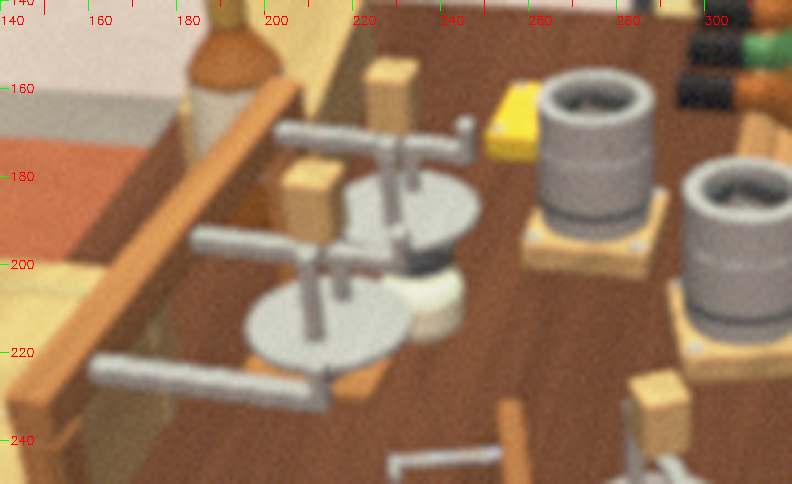

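View pics/a5.png

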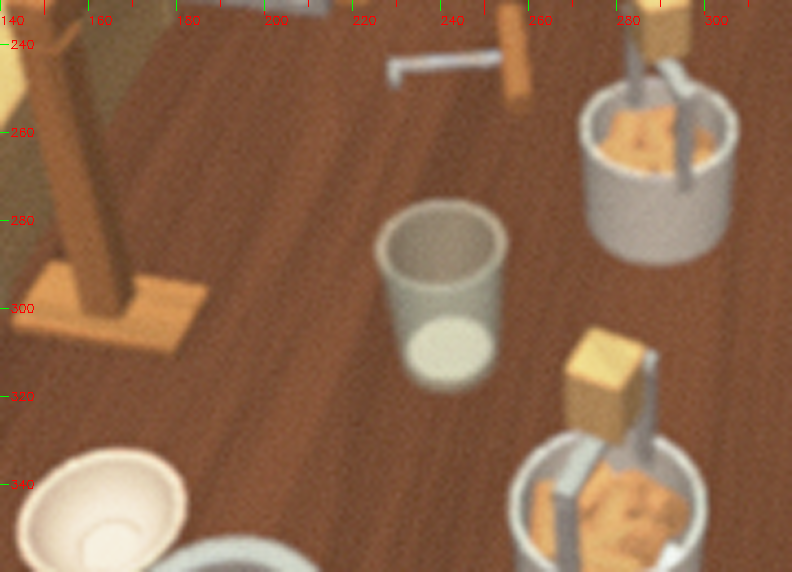

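```bash
python3 - <<'E'
from h import *
np.set_printoptions(precision=4,suppress=True)
t=cam("top");s=cam("side")
print("cams",-t["R"].T@t["t"],-s["R"].T@s["t"])
from scipy.spatial.transform import Rotation as R
st=bot.read_state();print(R.from_rotvec(st["tcp_rot"]).as_matrix())
P=lambda l,z,*uv:print(l,onz(t,uv,z))
P("rail ends front top",.235,(202,115.5),(337,124.5))
P("rail back",.235,(203,109),(337,117))
P("hook roots",.225,(221,119),(269,122),(317,125))
P("hook3 tip top",.241,(216,164)); 
P("hooks near root/mid L",.225,(221,119),(218,150)); P("hook M near",.225,(269,122),(267.5,136)); P("hook R",.225,(317,125.5),(317,140))
P("lid disc top z.175",.175,(267.7,153.5),(314.8,157.5))
P("block top .273",.273,(266.5,146),(316.5,149.5))
print("lidblock tri",tri(t,(266.5,146),s,(212.5,178-0)),)
P("mouths .130",.130,(119.5,182.8),(402.8,189.0),(359.2,234.2))
P("blocks .025",.025,(131,188),(395,193.5),(356.5,236.5))
P("pail rim .07",.07,(167.5,231.5),(259,227.5))
P("pail block top .168",.168,(159.5,229),(256.5,225))
print("tri pail block", tri(t,(256.5,225),s,(289,230)),tri(t,(159.5,229),s,(279.5,310)))
E
```

```text
cams [ 0.3667 -0.0675  1.4518] [0.3462 0.8097 0.7618]
[[ 0.9682 -0.0004  0.2501]
 [-0.2501 -0.0014  0.9682]
 [-0.0001 -1.     -0.0014]]
rail ends front top [[ 0.7409  0.1509  0.235 ]
 [ 0.7174 -0.2097  0.235 ]]
rail back [[ 0.7589  0.1487  0.235 ]
 [ 0.7381 -0.2099  0.235 ]]
hook roots [[ 0.7342  0.101   0.225 ]
 [ 0.7262 -0.0283  0.225 ]
 [ 0.7185 -0.1571  0.225 ]]
hook3 tip top [[0.6077 0.1092 0.241 ]]
hooks near root/mid L [[0.7342 0.101  0.225 ]
 [0.6489 0.1071 0.225 ]]
hook M near [[ 0.7262 -0.0283  0.225 ]
 [ 0.6875 -0.0247  0.225 ]]
hook R [[ 0.7171 -0.1571  0.225 ]
 [ 0.6773 -0.1569  0.225 ]]
lid disc top z.175 [[ 0.6509 -0.0239  0.175 ]
 [ 0.6403 -0.1543  0.175 ]]
block top .273 [[ 0.6487 -0.024   0.273 ]
 [ 0.6402 -0.152   0.273 ]]
lidblock tri [ 0.6463 -0.0245  0.2741]
mouths .130 [[ 0.5745  0.4033  0.13  ]
 [ 0.5603 -0.4084  0.13  ]
 [ 0.4311 -0.2818  0.13  ]]
blocks .025 [[ 0.5748  0.4036  0.025 ]
 [ 0.5616 -0.411   0.025 ]
 [ 0.4292 -0.2905  0.025 ]]
pail rim .07 [[0.4388 0.2738 0.07  ]
 [0.4524 0.0033 0.07  ]]
pail block top .168 [[0.4404 0.2721 0.168 ]
 [0.4531 0.0052 0.168 ]]
tri pail block [0.4533 0.0056 0.1604] [0.4376 0.2718 0.168 ]
```

```bash
python3 -m jog '[[40,-50,30,-8,70],[80,-100,60,-16,70],[120,-150,90,-24,70],[160,-200,105,-32,60],[200,-250,105,-40,60],[240,-300,105,-48,60],[280,-350,105,-56,60],[320,-400,105,-64,60],[360,-450,105,-72,60],[400,-500,105,-79,60]]' 30
```

```text
time: 1.45
tool_pos: [0.5473, 0.1797, 0.3613]
tcp_rot: [-1.177, 1.257, -1.257]
wrist_force: [-0.2, 0.1, -0.4]
width: 0.7
```

```bash
python3 -m jog '[[20,-45,0,0,60],[40,-90,0,0,60],[60,-135,0,0,60],[81,-178,0,0,60],[81,-178,0,0,60],[81,-178,-20,0,60],[81,-178,-40,0,60],[81,-178,-50,0,60],[81,-178,-50,0,60],[81,-178,-50,0,60]]'
python3 - <<'E'
from h import *
from scipy.spatial.transform import Rotation as R
t=cam("top");s=cam("side")
crop(t["pixels"],220,100,140,100,5,"b1.png");crop(s["pixels"],160,110,160,120,5,"b2.png")
st=bot.read_state();M=R.from_rotvec(st["tcp_rot"]).as_matrix();print(st["tool_pos"],np.degrees(np.arctan2(M[1,2],M[0,2])),st["q"])
E
```

```text
time: 2.7
tool_pos: [0.6276, 0.0039, 0.3118]
tcp_rot: [-1.179, 1.253, -1.254]
wrist_force: [-0.4, -1.3, 0.7]
width: 0.7
[0.62790403 0.00370157 0.312341  ] -3.46702016063731 [-3.37652805e-02  1.45532291e-01  1.64240249e+00 -1.01848150e-05
  1.35189605e+00  2.67478067e-02]
```

View pics/b1.png

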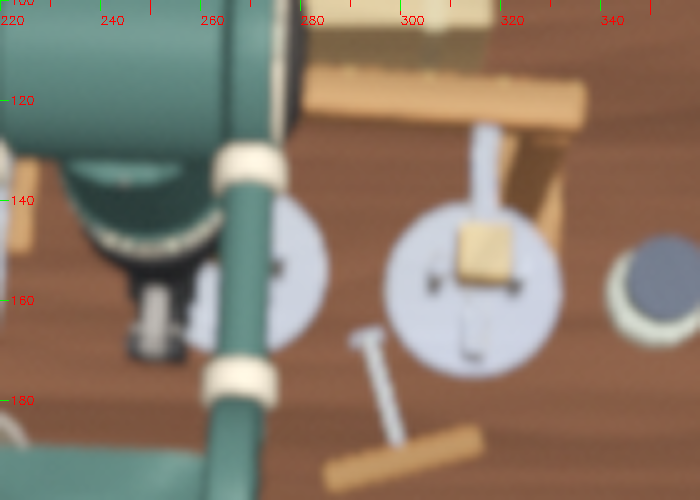

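View pics/b2.png

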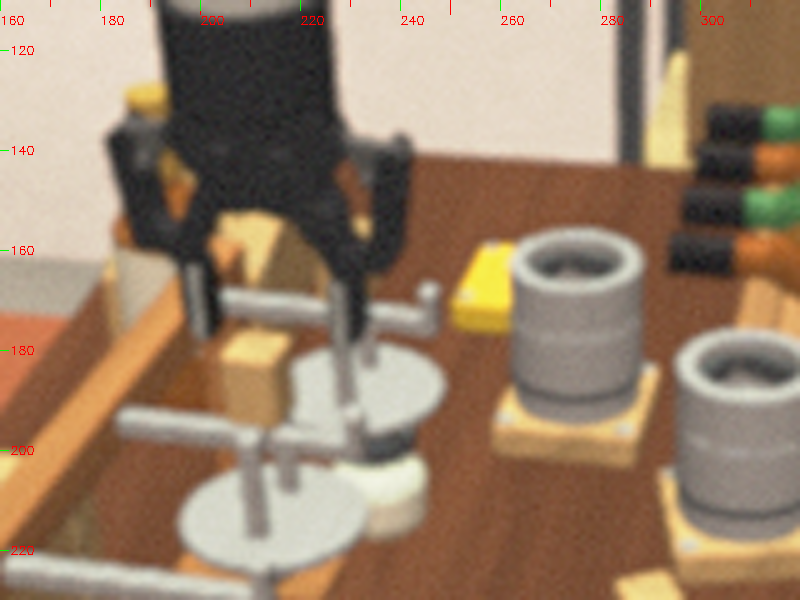

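```bash
python3 -m jog '[[10,-14,0,0,60],[21,-28,0,0,60],[21,-28,-15,0,60],[21,-28,-30,0,60],[21,-28,-45,0,60],[21,-28,-49,0,60],[21,-28,-49,0,60],[21,-28,-49,0,10],[21,-28,-49,0,10],[21,-28,-49,0,10]]' 60
python3 - <<'E'
from h import *
s=cam("side")
crop(s["pixels"],160,110,160,120,5,"b3.png")
st=bot.read_state();print(st["tool_pos"],st["wrist_force"],st["width"])
E
```

```text
time: 4.05
tool_pos: [0.6491, -0.0245, 0.2634]
tcp_rot: [-1.178, 1.252, -1.255]
wrist_force: [1.0, -0.4, 2.1]
width: 0.321
[ 0.64914924 -0.02444319  0.26341228] [2.15814752 0.17989305 2.47002002] 0.32246034456148703
```

View pics/b3.png

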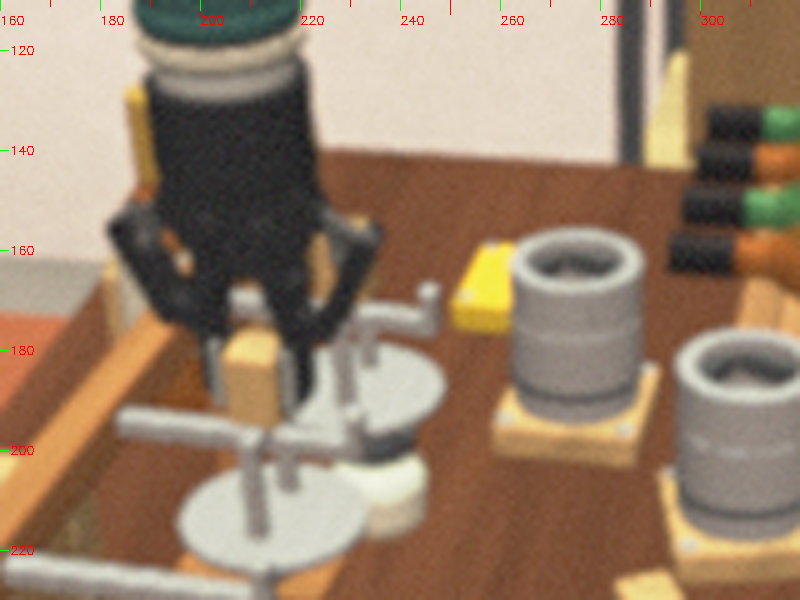

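```bash
python3 -m jog '[[0,0,10,0,10],[0,0,20,0,10],[0,0,28,0,10],[0,0,28,0,10],[-30,2,28,0,10],[-60,4,28,0,10],[-90,6,28,0,10],[-112,7,28,0,10],[-112,7,28,0,10],[-112,7,60,0,10]]'
python3 - <<'E'
from h import *
s=cam("side")
crop(s["pixels"],160,90,200,140,4,"b4.png")
st=bot.read_state();print(st["tool_pos"],st["wrist_force"],st["width"])
E
```

```text
time: 5.35
tool_pos: [0.5349, -0.0174, 0.3193]
tcp_rot: [-1.184, 1.259, -1.251]
wrist_force: [0.7, 0.3, -2.3]
width: 0.321
[ 0.53817015 -0.01762291  0.32649259] [ 2.76319359 -0.11539962  1.9532602 ] 0.32251801617384457
```

View pics/b4.png

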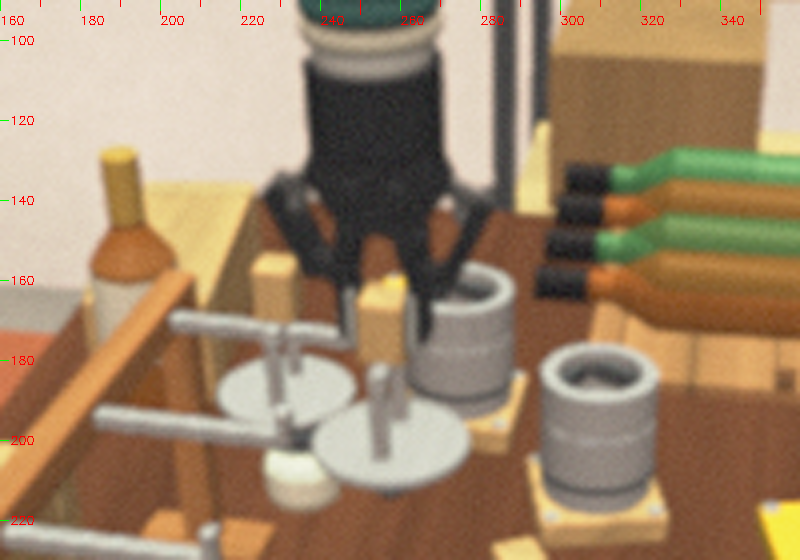

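```bash
python3 -m jog '[[-12,-30,35,0,10],[-24,-60,70,0,10],[-36,-90,105,0,10],[-48,-120,140,0,10],[-60,-150,175,0,10],[-72,-180,210,0,10],[-84,-210,245,0,10],[-96,-240,270,0,10],[-106,-264,270,0,10],[-106,-264,270,0,10]]'
python3 - <<'E'
from h import *
s=cam("side")
st=bot.read_state();p=st["tool_pos"];print(p,st["wrist_force"],st["width"])
uv=proj(s,p-[0,0,.094+.01]);print(uv)
u,v=uv[0].astype(int)
cv2.imwrite("pics/side_b5.png",s["pixels"][:,:,::-1])
crop(s["pixels"],max(0,u-50),max(0,v-40),100,70,8,"b5.png")
E
```

```text
time: 6.65
tool_pos: [0.4307, -0.2836, 0.592]
tcp_rot: [-1.179, 1.255, -1.257]
wrist_force: [-0.2, 0.5, -3.1]
width: 0.321
[ 0.43098175 -0.28249916  0.59172226] [-1.06667202 -0.04305024 -3.27520023] 0.3222639524746464
[[313.57547712  61.71241113]]
```

View pics/b5.png

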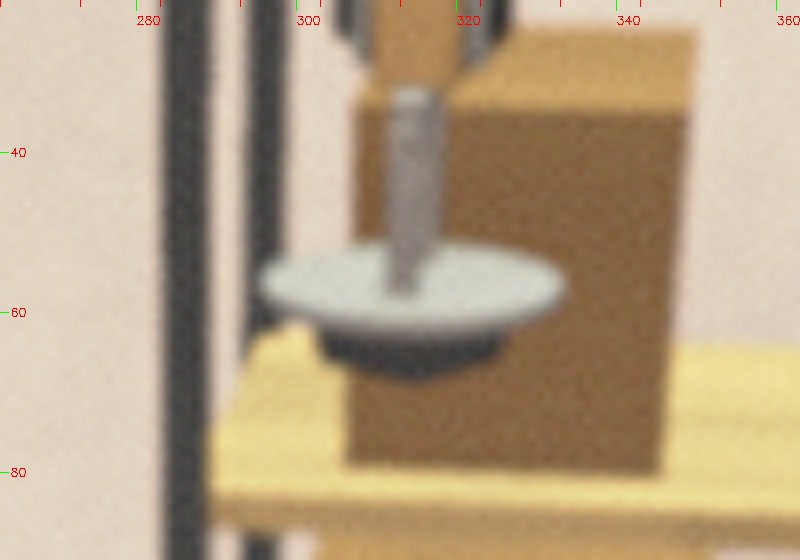

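```bash
cat >> h.py <<'E'
def keyov(s,p,yaws,u0,v0,w,h,f,name):
    img=s if isinstance(s,np.ndarray) else s["pixels"]
    tiles=[]
    o=np.array(p)-[0,0,.094]
    base=cv2.resize(np.ascontiguousarray(img[v0:v0+h,u0:u0+w,::-1]),None,fx=f,fy=f,interpolation=cv2.INTER_CUBIC)
    base=cv2.convertScaleAbs(base,alpha=1.5,beta=10)
    for y in yaws:
        b=base.copy()
        for hs,z in((.022,0),(.022,-.016),(.020,-.020)):
            a=np.radians(y+np.array([45,135,225,315]))
            pts=o+np.c_[hs*2**.5*np.cos(a),hs*2**.5*np.sin(a),np.full(4,z)]
            q=((proj(KC,pts)-[u0,v0]+.5)*f).astype(np.int32)
            cv2.polylines(b,[q],True,(0,255,0) if z else (255,0,0),1)
        cv2.putText(b,str(y),(5,15),0,.5,(0,0,255),1); tiles.append(b)
    tiles.insert(0,base)
    n=len(tiles); r=(n+1)//2
    while len(tiles)<2*r: tiles.append(base)
    cv2.imwrite("pics/"+name,np.vstack([np.hstack(tiles[:r]),np.hstack(tiles[r:])]))
E
python3 - <<'E'
import h
from h import *
h.KC=cam("side")
keyov(h.KC,(.431,-.2825,.5917),[29,39,49,59,69],290,48,48,28,5,"b6.png")
E
```

```text
(no output)
```

View pics/b6.png

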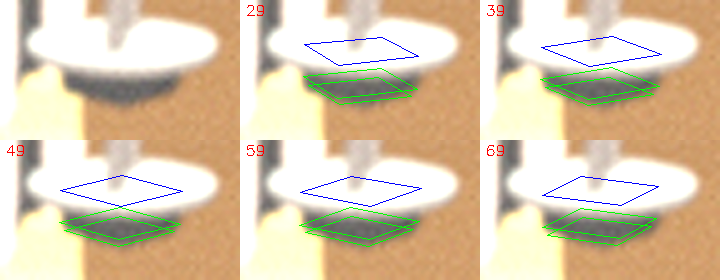

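```bash
cat >> h.py <<'E'
def keyfit(c,p,step=2,dz=.094):
    """score yaw: dark key mask vs predicted hull below flange"""
    f=8; o=np.array(p)-[0,0,dz]
    g=c["pixels"].max(axis=2).astype(np.float32)
    u,v=proj(c,o-[0,0,.01])[0].astype(int); u0,v0=u-30,v-15
    gg=cv2.resize(np.ascontiguousarray(g[v0:v0+32,u0:u0+60]),None,fx=f,fy=f,interpolation=cv2.INTER_CUBIC)
    pj=lambda P:((proj(c,P)-[u0,v0]+.5)*f).astype(np.int32)
    a=np.radians(np.arange(0,360,5)); ci=np.c_[np.cos(a)*.048,np.sin(a)*.048,0*a]
    res=[]
    for y in np.arange(0,90,step):
        m=np.zeros(gg.shape,np.uint8)
        b=np.radians(y+np.array([45,135,225,315]))
        pts=np.vstack([o+np.c_[hs*2**.5*np.cos(b),hs*2**.5*np.sin(b),np.full(4,z)] for hs,z in((.022,0),(.022,-.016),(.02,-.02))])
        cv2.fillConvexPoly(m,cv2.convexHull(pj(pts)),1)
        fl=np.zeros_like(m); cv2.fillConvexPoly(fl,cv2.convexHull(pj(np.vstack([o+ci,o+ci+[0,0,.006]]))),1)
        fl=cv2.dilate(fl,np.ones((5,5)))
        best=(-1,)
        for dx in range(-12,13,4):
            for dy in range(-12,13,4):
                T=np.float32([[1,0,dx],[0,1,dy]])
                m2=cv2.warpAffine(m,T,m.shape[::-1]);f2=cv2.warpAffine(fl,T,m.shape[::-1])
                ins=(m2>0)&(f2==0); ring=(cv2.dilate(m2,np.ones((33,33)))>0)&(m2==0)&(f2==0)
                # contrast with blur
                sc=np.median(gg[ring])-gg[ins].mean()
                D=gg[ins|ring]; th=(np.percentile(D,15)+np.percentile(D,85))/2
                dark=gg<th; iou=(ins&dark).sum()/((ins|(ring&dark)).sum())
                if iou>best[0]: best=(iou,dx,dy,sc)
        res.append((round(float(best[0]),3),float(y),best[1],best[2]))
    res.sort(reverse=True); return res
E
python3 - <<'E'
from h import *
c=cam("side")
for r in keyfit(c,(.431,-.2825,.5917))[:9]: print(r)
t=cam("top");im=cv2.imread("pics/top0.png")[:,:,::-1]
crop(im,338,212,44,44,13,"b7.png")
crop(im,380,168,44,44,13,"b8.png")
E
```

```text
(0.904, 54.0, 0, 4)
(0.904, 52.0, 0, 4)
(0.901, 56.0, 0, 4)
(0.897, 50.0, 0, 4)
(0.896, 30.0, 0, 4)
(0.894, 32.0, 0, 4)
(0.892, 28.0, 0, 4)
(0.89, 58.0, 0, 4)
(0.89, 48.0, 0, 4)
```

View pics/b7.png

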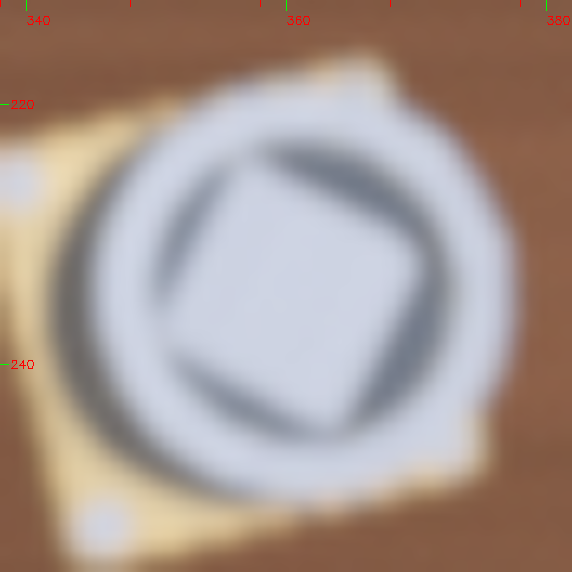

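View pics/b8.png

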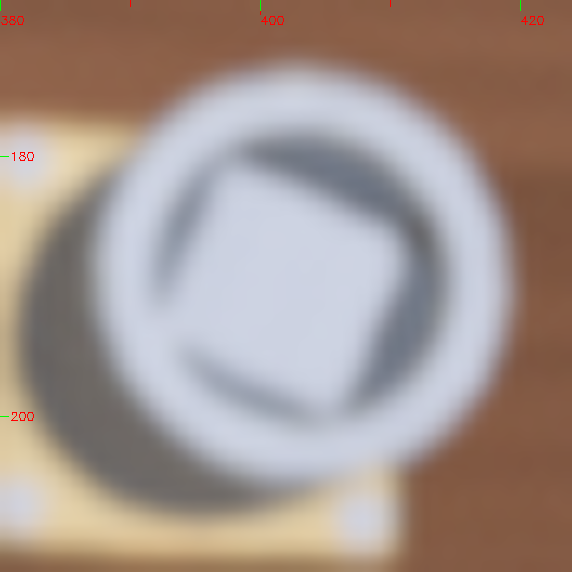

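```bash
python3 -m jog '[[0,1,-20,10,10],[0,1,-75,11,10],[0,1,-130,11,10],[0,1,-185,11,10],[0,1,-240,11,10],[0,1,-290,11,10],[0,1,-320,11,10],[0,1,-341,11,10],[0,1,-341,11,10],[0,1,-341,11,10]]'
python3 - <<'E'
from h import *
s=cam("side");t=cam("top")
st=bot.read_state();p=st["tool_pos"];print(p,st["wrist_force"],st["width"])
crop(s["pixels"],260,120,100,100,6,"b9.png")
crop(t["pixels"],310,190,100,90,7,"b10.png")
E
```

```text
time: 8.1
tool_pos: [0.4312, -0.2804, 0.2523]
tcp_rot: [-1.268, 1.11, -1.113]
wrist_force: [0.2, -1.9, -3.2]
width: 0.318
[ 0.43143058 -0.2808431   0.25302132] [-0.35615697 -0.62806921 -3.49586017] 0.319203278847293
```

View pics/b9.png

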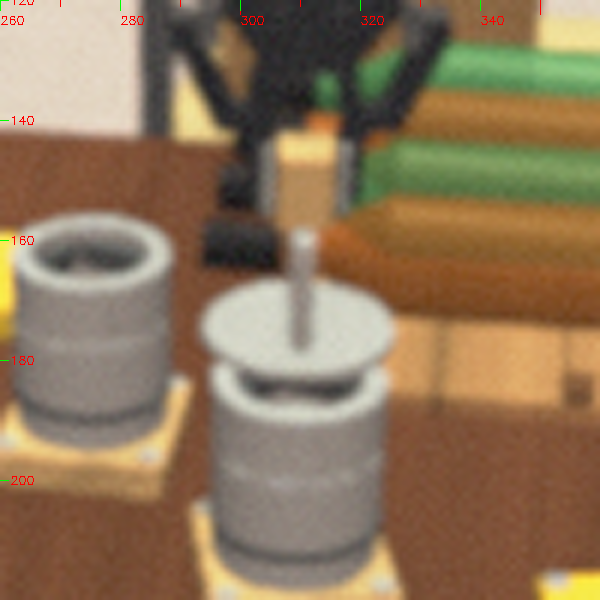

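View pics/b10.png

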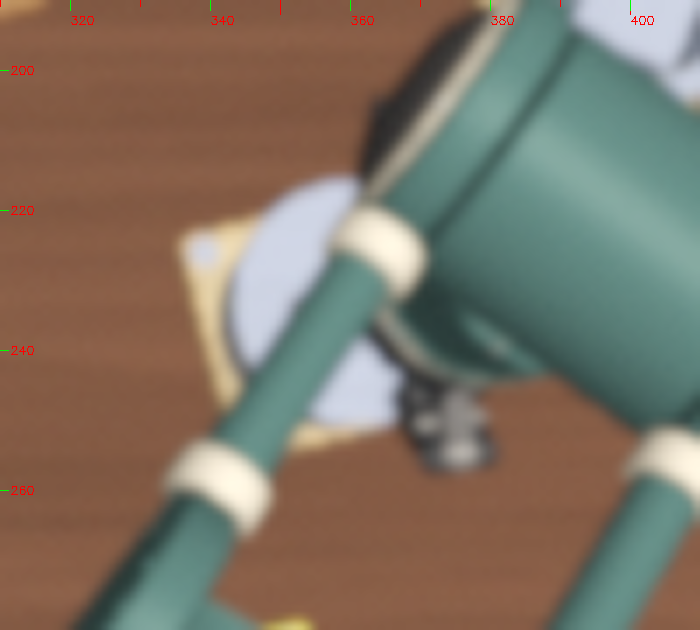

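```bash
python3 - <<'E'
from h import *
s=cam("side");t=cam("top");st=bot.read_state();p=st["tool_pos"];print(p)
for c in(s,t):
    a=np.radians(np.arange(0,360,5))
    for nm,o,r in(("flange",p-[0,0,.088],.048),("rim",np.array([.4311,-.2818,.130]),.045)):
        q=proj(c,o+np.c_[r*np.cos(a),r*np.sin(a),0*a]);print(nm,q.min(0),q.max(0))
E
```

```text
[ 0.4311903  -0.2808502   0.25277895]
flange [293.21469846 165.65468177] [325.30565205 181.10116513]
rim [294.13244307 175.84770038] [323.7285326  190.67907353]
flange [343.43419695 216.1026961 ] [378.3203545  251.13899544]
rim [343.25532447 218.25872105] [375.11452852 250.25286942]
```

```bash
python3 - <<'E'
from h import *
t=cam("top");s=cam("side")
print(onz(t,[(361,233.8),(403,188.5),(119,182.6)],.13).round(4))
im=cv2.imread("pics/top0.png")
X=onz(t,[(361,233.8),(403,188.5),(119,182.6)],.13)
a=np.radians(np.arange(0,360,5))
def ov(im,c,w,f,name,cs):
    outs=[]
    for o in cs:
        u,v=proj(c,o)[0].astype(int);u0,v0=u-w//2,v-w//2
        b=cv2.resize(np.ascontiguousarray(im[v0:v0+w,u0:u0+w]),None,fx=f,fy=f,interpolation=cv2.INTER_CUBIC)
        q=((proj(c,o+np.c_[.045*np.cos(a),.045*np.sin(a),0*a])-[u0,v0]+.5)*f).astype(np.int32)
        cv2.polylines(b,[q],True,(0,0,255),1);outs.append(b)
    cv2.imwrite("pics/"+name,np.hstack(outs))
ov(im,t,44,6,"c1.png",X)
ov(cv2.imread("pics/side0.png"),s,44,6,"c2.png",X[:2])
E
```

```text
[[ 0.4323 -0.2869  0.13  ]
 [ 0.5617 -0.409   0.13  ]
 [ 0.575   0.4048  0.13  ]]
```

View pics/c1.png

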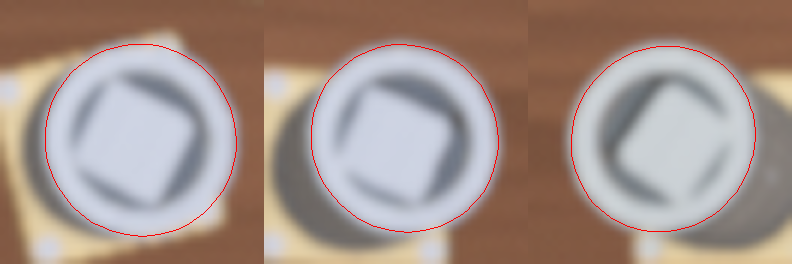

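View pics/c2.png

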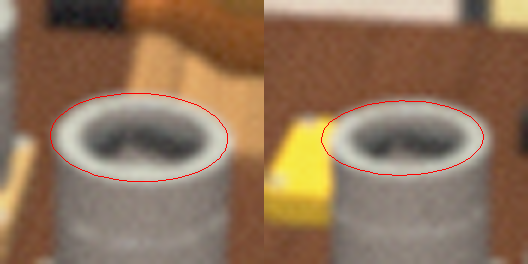

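```bash
python3 -m jog '[[0,-6,0,0,10],[0,-6,0,0,10],[0,-6,-5,0,10],[0,-6,-10,0,10],[0,-6,-14,0,10],[0,-6,-16,0,10],[0,-6,-18,0,10],[0,-6,-19,0,10],[0,-6,-19,0,10],[0,-6,-19,0,10]]'
python3 - <<'E'
from h import *
st=bot.read_state();p=st["tool_pos"];print(p,st["wrist_force"],st["torque"],st["width"])
E
```

```text
time: 9.65
tool_pos: [0.4305, -0.2865, 0.2324]
tcp_rot: [-1.268, 1.112, -1.112]
wrist_force: [0.5, 0.4, -3.7]
width: 0.325
[ 0.43053058 -0.28653259  0.23242733] [ 0.46790669  0.39246567 -3.73281208] [ 0.00481525 -0.03032852  0.02458507] 0.32513926147444167
```

```bash
python3 -m jog '[[0,0,-1,0,10],[0,0,-2,0,10],[0,0,-3,0,10],[0,0,-4,0,10],[0,0,-5,0,10],[0,0,-6,0,10],[0,0,-6,0,10],[0,0,-6,0,10],[0,0,-6,0,10],[0,0,-6,0,10]]'
python3 - <<'E'
from h import *
st=bot.read_state();p=st["tool_pos"];print(p,st["wrist_force"],st["torque"],st["width"])
s=cam("side")
crop(s["pixels"],260,120,100,100,6,"b11.png")
E
```

```text
time: 10.9
tool_pos: [0.4304, -0.2867, 0.2263]
tcp_rot: [-1.269, 1.112, -1.112]
wrist_force: [-1.9, -4.8, -2.3]
width: 0.318
[ 0.43036039 -0.28669219  0.22625709] [-1.9218562  -4.78293609 -2.26058002] [-1.08959093  0.4815161  -0.05672726] 0.31796961435549936
```

View pics/b11.png

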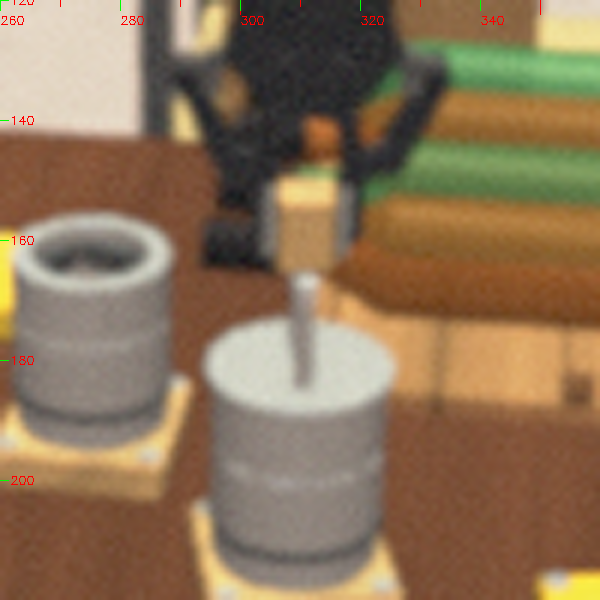

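```bash
python3 -m jog '[[0,-1,-1,0,10],[0,-1,-1,0,10],[0,-1,-1,0,60],[0,-1,-1,0,60],[0,-1,-1,0,60],[0,-1,-1,0,60],[0,-1,20,0,60],[0,-1,50,0,60],[0,-1,80,0,60],[0,-1,110,0,60]]'
python3 - <<'E'
from h import *
st=bot.read_state();p=st["tool_pos"];print(p,st["wrist_force"],st["torque"],st["width"],st["q"])
s=cam("side")
crop(s["pixels"],200,120,180,120,4.4,"b12.png")
E
```

```text
time: 12.2
tool_pos: [0.4304, -0.2873, 0.3372]
tcp_rot: [-1.268, 1.112, -1.112]
wrist_force: [0.3, 0.1, 0.7]
width: 0.702
[ 0.43041184 -0.2873278   0.33722623] [0.32786057 0.10008806 0.70935098] [-0.0017697   0.01184946  0.01955422] 0.7021725200489636 [-6.36903225e-01 -7.81573386e-02  1.82817581e+00  2.36111571e-04
  1.39158474e+00 -7.68109701e-01]
```

View pics/b12.png

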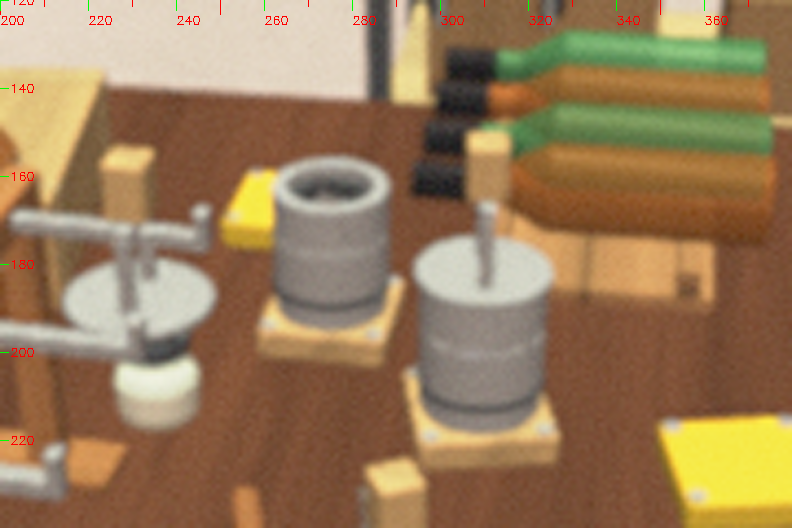

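```bash
python3 -m jog '[[45,29,0,-8,60],[90,57,0,-11,60],[135,86,0,-11,60],[180,115,0,-11,60],[210,134,0,-11,60],[210,134,0,-11,60],[210,134,-20,-11,60],[210,134,-45,-11,60],[210,134,-70,-11,60],[210,134,-74,-11,60]]'
python3 - <<'E'
from h import *
st=bot.read_state();p=st["tool_pos"];print(p,st["wrist_force"])
s=cam("side")
crop(s["pixels"],180,120,100,90,6,"b13.png")
E
```

```text
time: 13.5
tool_pos: [0.6375, -0.1539, 0.2584]
tcp_rot: [-1.183, 1.26, -1.251]
wrist_force: [0.2, -0.1, 0.3]
width: 0.704
[ 0.63750149 -0.15394177  0.25839987] [ 0.19392541 -0.05968805  0.25270637]
```

View pics/b13.png

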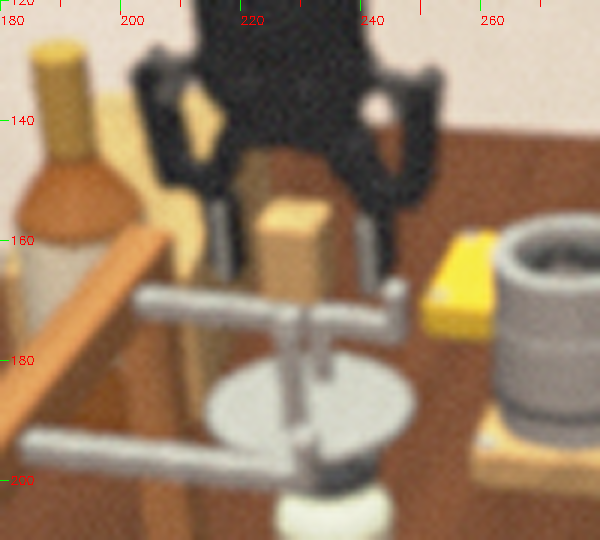

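```bash
python3 -m jog '[[2,0,2,0,60],[2,0,2,0,10],[2,0,2,0,10],[2,0,2,0,10],[2,0,2,0,10],[2,0,2,0,10],[2,0,12,0,10],[2,0,22,0,10],[2,0,30,0,10],[2,0,30,0,10]]'
python3 - <<'E'
from h import *
st=bot.read_state();p=st["tool_pos"];print(p,st["wrist_force"],st["width"])
s=cam("side")
crop(s["pixels"],180,120,100,90,6,"b14.png")
E
```

```text
time: 14.8
tool_pos: [0.643, -0.1536, 0.2934]
tcp_rot: [-1.179, 1.252, -1.255]
wrist_force: [-0.1, -0.7, -2.6]
width: 0.322
[ 0.64301997 -0.15359276  0.29340997] [-0.09450001 -0.69404804 -2.64488574] 0.32235398886436833
```

View pics/b14.png

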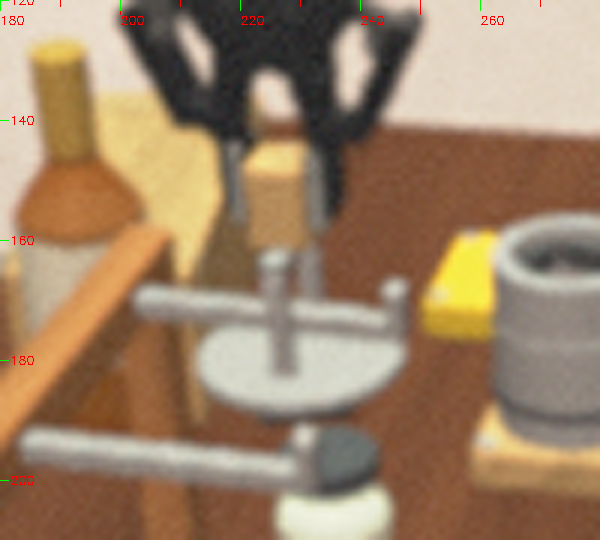

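```bash
python3 -m jog '[[-30,2,0,0,10],[-60,4,0,0,10],[-90,6,0,0,10],[-116,8,0,0,10],[-116,8,0,0,10],[-116,-2,40,0,10],[-111,-32,80,0,10],[-106,-62,120,0,10],[-101,-92,160,0,10],[-96,-122,200,0,10]]'
python3 - <<'E'
from h import *
st=bot.read_state();p=st["tool_pos"];print(p,st["wrist_force"],st["width"])
E
```

```text
time: 16.1
tool_pos: [0.5472, -0.2766, 0.4932]
tcp_rot: [-1.18, 1.253, -1.254]
wrist_force: [0.2, 0.5, -2.0]
width: 0.318
[ 0.54720656 -0.27656432  0.49322365] [ 0.2177853   0.54351138 -1.99218421] 0.3183947487226448
```

```bash
python3 -m jog '[[4,-40,35,0,10],[8,-80,70,0,10],[13,-120,107,0,10],[13,-132,107,0,10],[13,-132,107,0,10],[13,-132,107,0,10],[13,-132,107,0,10],[13,-132,107,0,10],[13,-132,107,0,10],[13,-132,107,0,10]]'
python3 - <<'E'
import h
from h import *
s=cam("side");h.KC=s
st=bot.read_state();p=st["tool_pos"];print(p,st["wrist_force"],st["width"],st["q"])
for r in keyfit(s,p,dz=.096)[:6]: print(r)
u,v=proj(s,p-[0,0,.1])[0].astype(int)
keyov(s,p-[0,0,.002],[0,20,40,60,80],u-24,max(0,v-14),48,28,5,"b15.png")
crop(s["pixels"],u-24,v-14,48,28,14,"b16.png")
E
```

```text
time: 17.35
tool_pos: [0.5594, -0.4072, 0.5995]
tcp_rot: [-1.18, 1.253, -1.254]
wrist_force: [-0.3, 0.2, -2.4]
width: 0.316
[ 0.55941273 -0.40731711  0.59942441] [ 0.24948363 -0.27567329 -2.44443993] 0.3199635590307203 [-6.65351091e-01  3.08572802e-01  9.31554742e-01  2.90095801e-05
  1.90125922e+00 -6.04677881e-01]
(0.852, 14.0, 4, 0)
(0.848, 16.0, 4, 0)
(0.843, 18.0, 4, 0)
(0.842, 10.0, 8, 0)
(0.841, 12.0, 4, 0)
(0.84, 8.0, 8, 0)
```

View pics/b15.png

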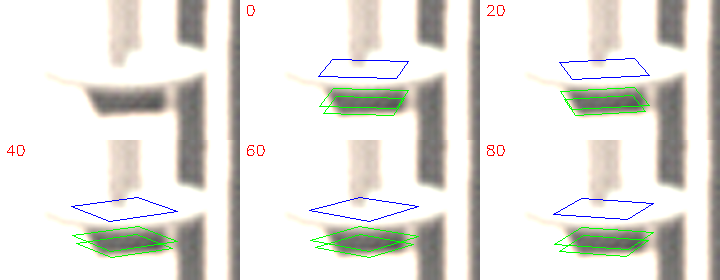

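View pics/b16.png

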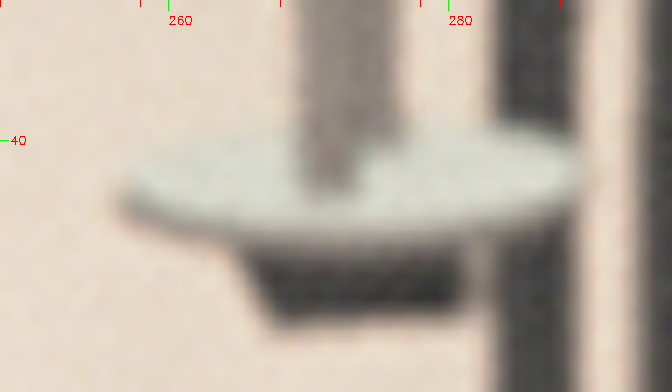

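```bash
python3 -m jog '[[0,-1,-20,-10,10],[0,-1,-70,-20,10],[0,-1,-125,-30,10],[0,-1,-180,-36,10],[0,-1,-230,-36,10],[0,-1,-280,-36,10],[0,-1,-320,-36,10],[0,-1,-346,-36,10],[0,-1,-346,-36,10],[0,-1,-346,-36,10]]'
python3 - <<'E'
from h import *
s=cam("side");t=cam("top")
st=bot.read_state();p=st["tool_pos"];print(p,st["wrist_force"],st["width"])
crop(s["pixels"],225,110,100,90,6,"b17.png")
crop(t["pixels"],360,150,90,80,7,"b18.png")
for c in(s,t):
    a=np.radians(np.arange(0,360,5))
    for nm,o,r in(("flange",p-[0,0,.089],.048),("rim",np.array([.5605,-.409,.130]),.045)):
        q=proj(c,o+np.c_[r*np.cos(a),r*np.sin(a),0*a]);print(nm,q.min(0),q.max(0))
E
```

```text
time: 18.65
tool_pos: [0.56, -0.409, 0.2548]
tcp_rot: [-0.799, 1.694, -1.698]
wrist_force: [0.7, -0.0, -2.3]
width: 0.32
[ 0.56050133 -0.40931159  0.25600291] [ 0.41261424  0.27653161 -2.77334045] 0.3214374325163925
flange [259.21877527 145.02988993] [288.37684465 157.81416825]
rim [260.48383249 155.35802644] [287.41121978 167.71063782]
flange [389.31775467 169.97801112] [423.5354831  204.21205494]
rim [387.34905104 173.37701042] [418.57569383 204.61402355]
```

View pics/b17.png

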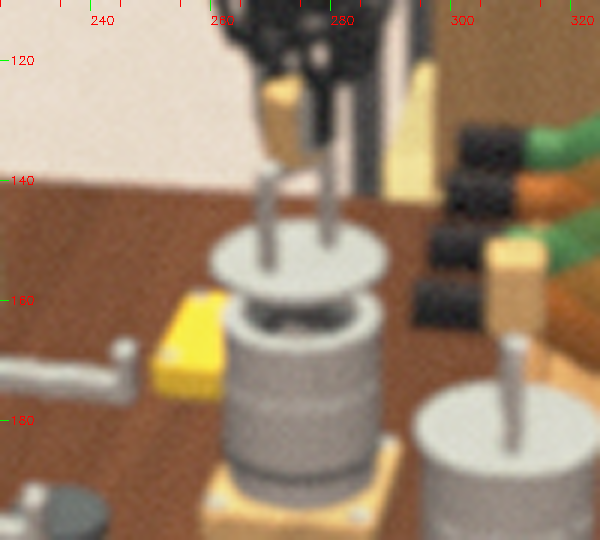

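View pics/b18.png

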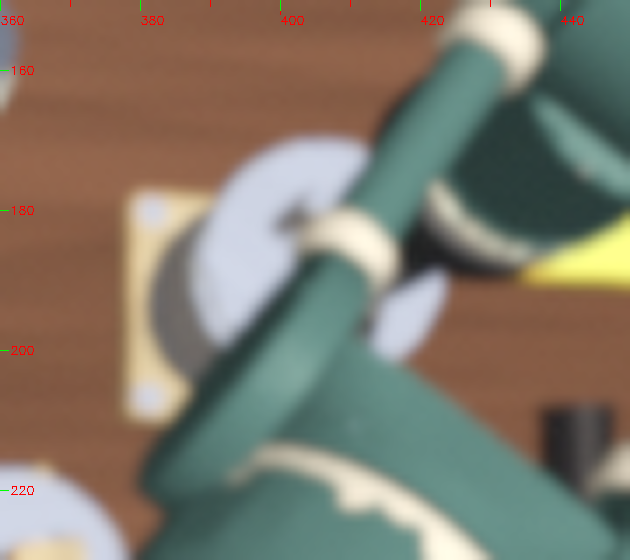

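```bash
python3 -m jog '[[-1,-3,0,0,10],[-1,-3,0,0,10],[-1,-3,-5,0,10],[-1,-3,-10,0,10],[-1,-3,-14,0,10],[-1,-3,-17,0,10],[-1,-3,-20,0,10],[-1,-3,-22,0,10],[-1,-3,-22,0,10],[-1,-3,-22,0,10]]'
python3 - <<'E'
from h import *
st=bot.read_state();p=st["tool_pos"];print(p,st["wrist_force"],st["torque"],st["width"])
s=cam("side")
crop(s["pixels"],225,110,100,90,6,"b19.png")
E
```

```text
time: 20.0
tool_pos: [0.559, -0.4108, 0.2311]
tcp_rot: [-0.799, 1.696, -1.695]
wrist_force: [3.4, 4.6, -2.5]
width: 0.32
[ 0.55902242 -0.41079175  0.23107828] [ 3.42712127  4.5673725  -2.52090963] [ 1.16275868 -0.76645938 -0.10165307] 0.3198032791563134
```

View pics/b19.png

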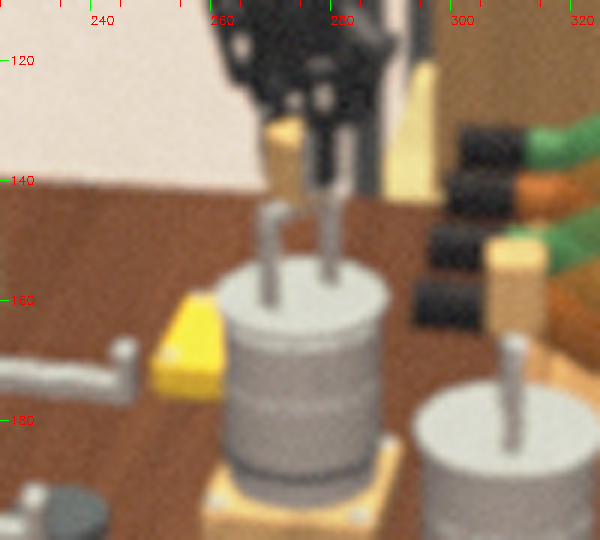

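```bash
python3 -m jog '[[1,1,0,0,10],[1,1,-1,0,10],[1,1,-2,0,10],[1,1,-3,0,10],[1,1,-4,0,10],[1,1,-5,0,10],[1,1,-5,0,10],[1,1,-5,0,10],[1,1,-5,0,10],[1,1,-5,0,10]]'
python3 - <<'E'
from h import *
st=bot.read_state();p=st["tool_pos"];print(p,st["wrist_force"],st["torque"],st["width"])
E
```

```text
time: 21.3
tool_pos: [0.5594, -0.4104, 0.2276]
tcp_rot: [-0.8, 1.696, -1.696]
wrist_force: [0.1, 5.3, 4.2]
width: 0.316
[ 0.55942465 -0.41036795  0.22757533] [0.05565432 5.33432137 4.2138135 ] [ 1.16536666 -0.00187171 -0.11351961] 0.31595156394889945
```

```bash
python3 -m jog '[[0,1,0,0,10],[0,1,0,0,10],[0,1,0,0,60],[0,1,0,0,60],[0,1,0,0,60],[0,1,0,0,60],[0,1,20,0,60],[0,1,50,0,60],[0,1,80,0,60],[0,1,120,0,60]]'
python3 - <<'E'
from h import *
st=bot.read_state();p=st["tool_pos"];print(p,st["wrist_force"],st["torque"],st["width"])
s=cam("side")
crop(s["pixels"],240,120,110,90,7,"b20.png")
for o in((.5605,-.409),(.431,-.2865)):
  for z in(.136,.139,.146):
    a=np.radians(np.arange(0,360,5)); r=.048
    q=proj(s,np.array([*o,z])+np.c_[r*np.cos(a),r*np.sin(a),0*a]);print(z,q.min(0),q.max(0))
E
```

```text
time: 22.55
tool_pos: [0.5592, -0.4093, 0.3481]
tcp_rot: [-0.8, 1.696, -1.696]
wrist_force: [1.1, -0.1, -0.5]
width: 0.705
[ 0.55924897 -0.40933635  0.34808454] [ 1.10868743 -0.09264982 -0.53230044] [-0.03022916  0.02642921  0.04964532] 0.7051397589387017
0.136 [259.52423062 153.38310417] [288.31736411 166.49959699]
0.139 [259.49327974 152.58751827] [288.32185261 165.67324937]
0.146 [259.42076859 150.72374861] [288.33236591 163.73694622]
0.136 [293.40251416 172.98861527] [324.96206026 188.64909692]
0.139 [293.41426824 172.14634042] [325.01650678 187.77365998]
0.146 [293.44181291 170.17246492] [325.14410817 185.72147169]
```

View pics/b20.png

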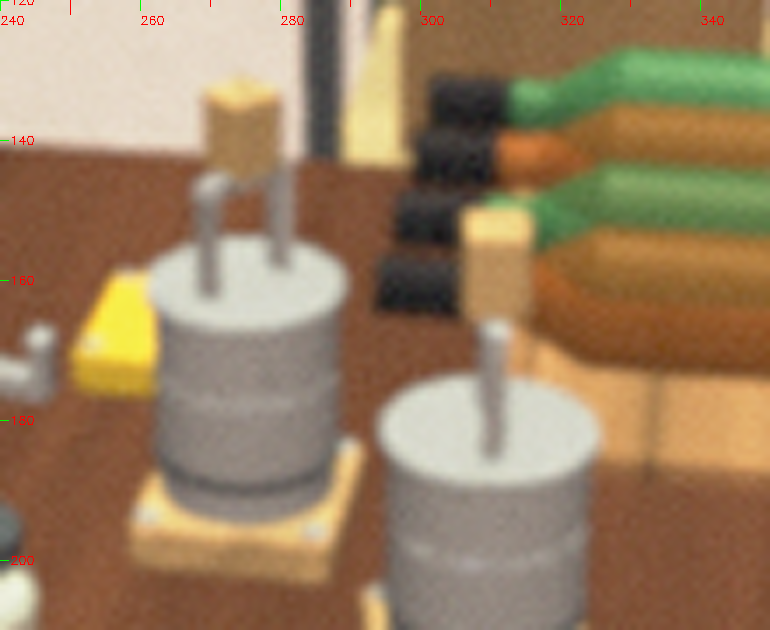

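```bash
python3 - <<'E'
from h import *
s=cam("side");t=cam("top")
cv2.imwrite("pics/top_p.png",t["pixels"][:,:,::-1]);cv2.imwrite("pics/side_p.png",s["pixels"][:,:,::-1])
crop(t["pixels"],235,202,50,50,12,"p1.png")
crop(t["pixels"],145,205,50,50,12,"p2.png")
E
```

```text
(no output)
```

View pics/top_p.png

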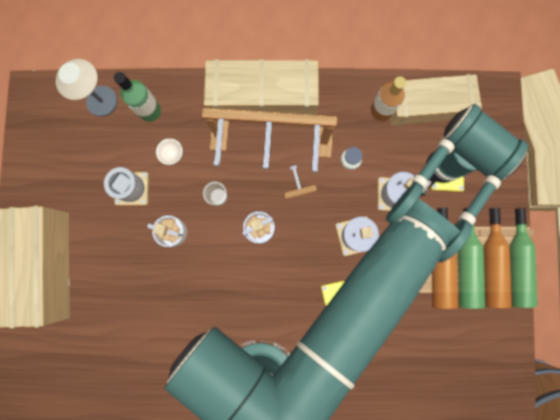

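View pics/p1.png

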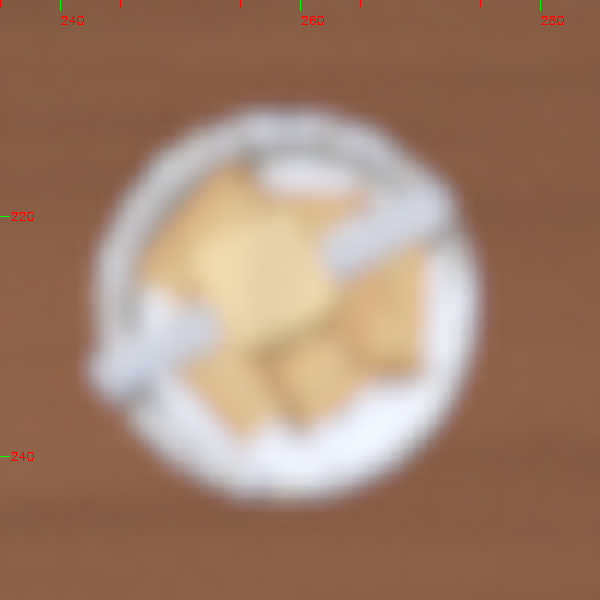

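View pics/p2.png

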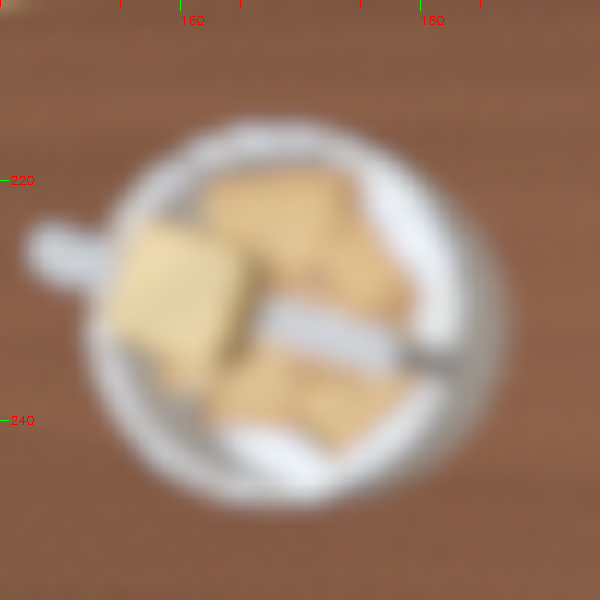

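View pics/side_p.png

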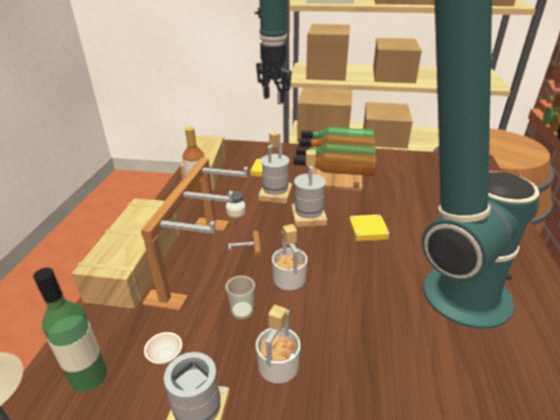

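```bash
python3 - <<'E'
from h import *
t=cam("top");s=cam("side")
for nm,l,r,b,rim in(("p2",(242.8,232.3),(271.6,218.2),(256.4,224.0),(258.5,227)),("p1",(147.4,225),(181.2,234.6),(159.2,229.8),(167.6,230.8))):
    L=onz(t,[l],.126)[0];R_=onz(t,[r],.126)[0];d=L-R_
    print(nm,L,R_,"len",np.linalg.norm(d),"bar yaw(y axis)",np.degrees(np.arctan2(d[1],d[0])),"mid",(L+R_)/2,"block",onz(t,[b],.168)[0],"rim",onz(t,[rim],.07)[0])
crop(s["pixels"],265,220,50,70,8,"p3.png");crop(s["pixels"],250,300,56,80,7,"p4.png")
E
```

```text
p2 [0.43508033 0.04599925 0.126     ] [ 0.47541089 -0.03494116  0.126     ] len 0.09043175979480259 bar yaw(y axis) 116.4859135994711 mid [0.45524561 0.00552904 0.126     ] block [0.45583405 0.00548335 0.168     ] rim [0.45383191 0.0047761  0.07      ]
p1 [0.45390777 0.31838824 0.126     ] [0.42739469 0.22057703 0.126     ] len 0.1013408881913716 bar yaw(y axis) 74.833630598609 mid [0.44065123 0.26948263 0.126     ] block [0.43817542 0.27281636 0.168     ] rim [0.44086533 0.27358664 0.07      ]
```

View pics/p3.png

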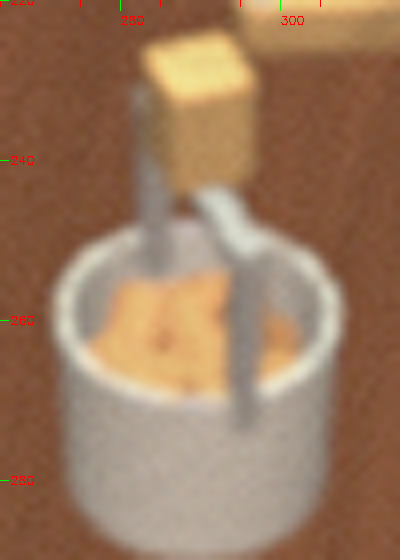

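View pics/p4.png

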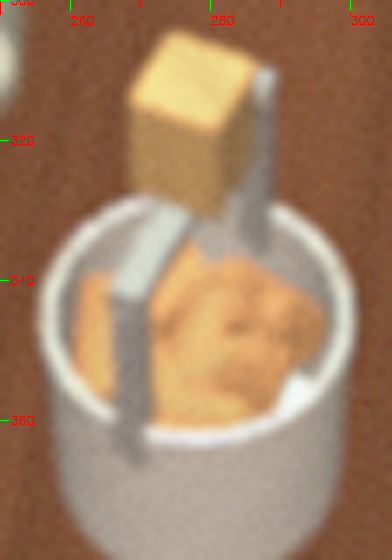

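```bash
python3 -m jog '[[-12,50,0,8,60],[-24,100,0,16,60],[-37,150,0,24,60],[-50,200,0,32,60],[-62,250,-10,40,60],[-75,300,-25,48,60],[-87,350,-40,56,60],[-100,400,-60,64,60],[-103,414,-80,66,60],[-103,414,-100,66,60]]'
python3 - <<'E'
from h import *
from scipy.spatial.transform import Rotation as R
s=cam("side");t=cam("top")
st=bot.read_state();M=R.from_rotvec(st["tcp_rot"]).as_matrix();print(st["tool_pos"],np.degrees(np.arctan2(M[1,2],M[0,2])))
crop(s["pixels"],240,180,100,90,7,"p5.png")
crop(t["pixels"],100,180,120,80,6,"p6.png")
E
```

```text
time: 24.05
tool_pos: [0.4549, 0.006, 0.2442]
tcp_rot: [-1.395, 0.862, -0.858]
wrist_force: [0.1, 0.1, 0.5]
width: 0.699
[0.45355622 0.00512037 0.24239053] 26.580114858219833
```

View pics/p5.png

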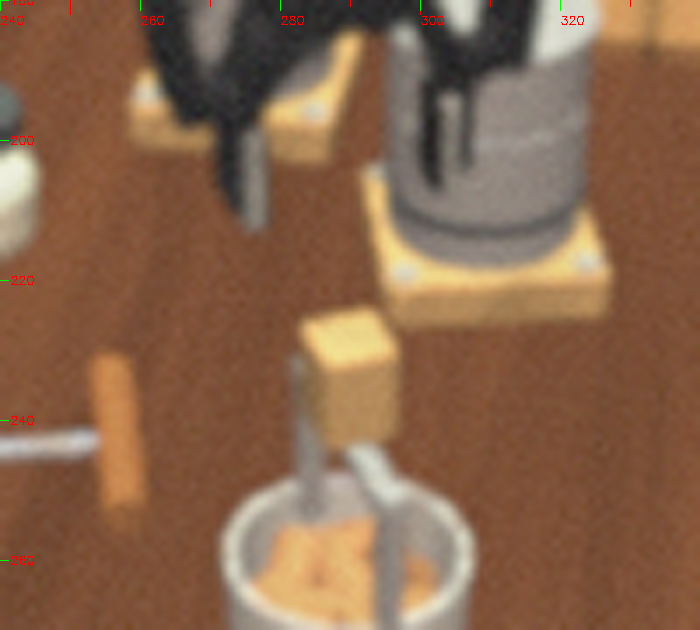

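View pics/p6.png

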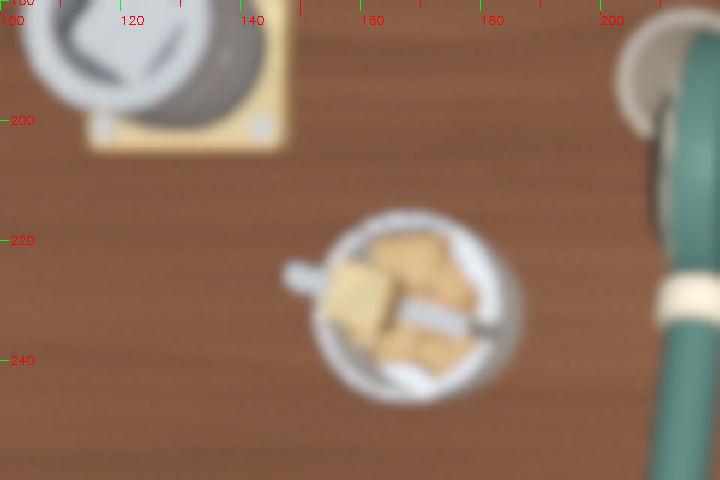

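```bash
python3 -m jog '[[0,0,-20,0,60],[0,0,-40,0,60],[0,0,-60,0,60],[0,0,-80,0,60],[0,0,-88,0,60],[0,0,-88,0,60],[0,0,-88,0,10],[0,0,-88,0,10],[0,0,-88,0,10],[0,0,-88,0,10]]'
python3 - <<'E'
from h import *
s=cam("side")
st=bot.read_state();print(st["tool_pos"],st["wrist_force"],st["width"])
crop(s["pixels"],240,190,100,90,7,"p7.png")
E
```

```text
time: 25.4
tool_pos: [0.4568, 0.0044, 0.1591]
tcp_rot: [-1.393, 0.861, -0.863]
wrist_force: [-0.9, -0.8, 4.7]
width: 0.324
[0.45685522 0.004406   0.15906845] [-2.14624399 -0.99142135  5.05654495] 0.31849878759894396
```

View pics/p7.png

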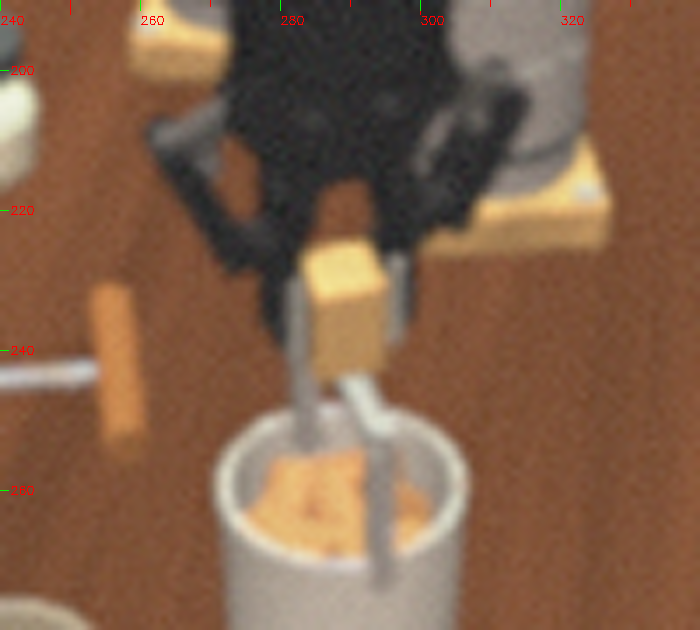

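```bash
python3 - <<'E'
from h import *
im=cv2.imread("pics/top_p.png")[:,:,::-1]
crop(im,205,100,130,80,6,"r1.png")
E
```

```text
(no output)
```

View pics/r1.png

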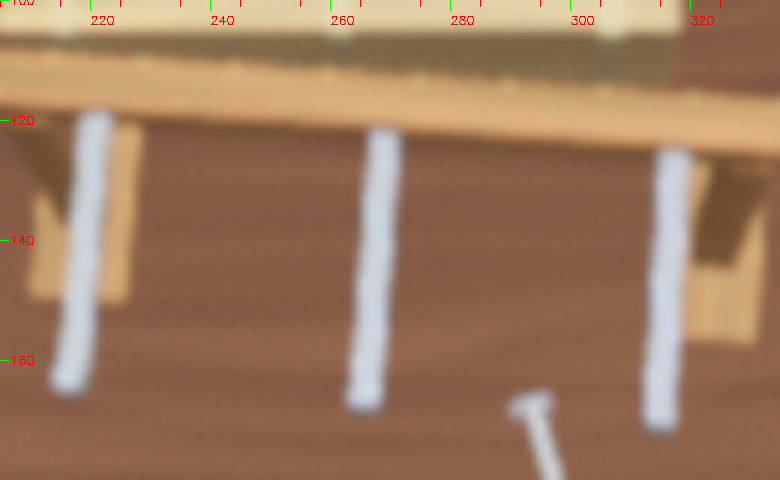

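```bash
python3 - <<'E'
from h import *
t=cam("top")
tip=onz(t,[(314.6,171.2),(265.1,167.9),(216.1,165)],.241);mid=onz(t,[(315.7,150),(267,145),(218.5,140)],.225);root=onz(t,[(316.8,125),(268.6,122),(220.6,119)],.225)
for i in range(3):
    d=root[i]-tip[i];d[2]=0;print(tip[i],root[i],np.degrees(np.arctan2(d[1],d[0])),np.linalg.norm(d),"hook",tip[i]+.055*np.array([.998,-.066,0]),)
E
```

```text
[ 0.58967173 -0.1491303   0.241     ] [ 0.71852386 -0.15659984  0.225     ] -3.317714150159737 0.12906844721829075 hook [ 0.64456173 -0.1527603   0.241     ]
[ 0.59777584 -0.01973118  0.241     ] [ 0.72614739 -0.02724095  0.225     ] -3.3480032900321866 0.1285910231444176 hook [ 0.65266584 -0.02336118  0.241     ]
[0.6050242  0.10888324 0.241     ] [0.73419906 0.10209062 0.225     ] -3.0101079105144404 0.12935333116318692 hook [0.6599142  0.10525324 0.241     ]
```

```bash
python3 -m jog '[[0,0,40,0,10],[0,0,85,0,10],[0,-20,125,-8,10],[20,-60,135,-16,10],[40,-100,135,-24,10],[60,-140,135,-30,10],[66,-150,135,-30,10],[66,-150,135,-30,10],[66,-150,135,-30,10],[66,-150,135,-30,10]]'
python3 - <<'E'
from h import *
from scipy.spatial.transform import Rotation as R
s=cam("side")
st=bot.read_state();M=R.from_rotvec(st["tcp_rot"]).as_matrix();print(st["tool_pos"],np.degrees(np.arctan2(M[1,2],M[0,2])),st["wrist_force"],st["width"])
crop(s["pixels"],170,110,120,110,6,"p8.png")
E
```

```text
time: 26.75
tool_pos: [0.522, -0.1444, 0.2932]
tcp_rot: [-1.181, 1.253, -1.252]
wrist_force: [-0.6, -0.1, -2.2]
width: 0.32
[ 0.5221396  -0.14447602  0.29337024] -3.400563310627227 [ 0.3380397  -0.06205767 -2.40538736] 0.3230630463454285
```

View pics/p8.png

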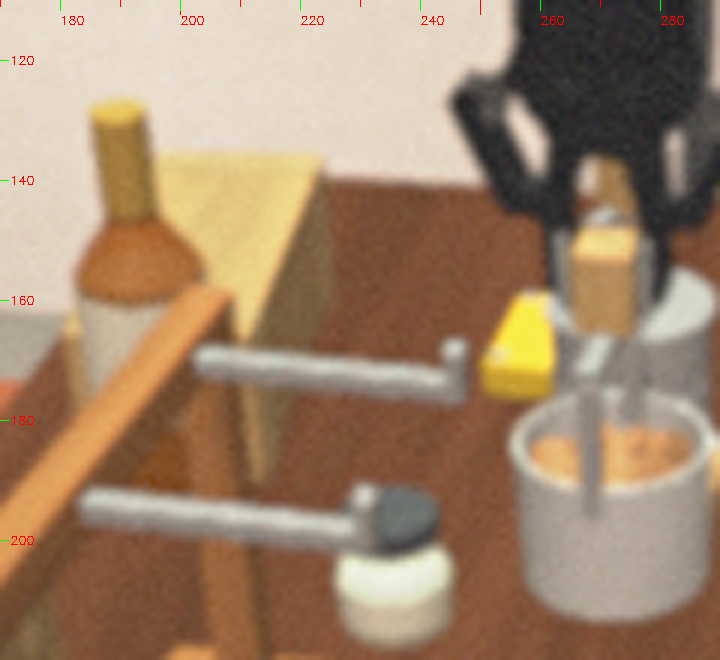

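```bash
python3 -m jog '[[30,-2,0,0,10],[60,-4,0,0,10],[90,-6,0,0,10],[119,-8,0,0,10],[119,-8,0,0,10],[119,-8,0,0,10],[119,-8,-10,0,10],[119,-8,-18,0,10],[119,-8,-25,0,10],[119,-8,-29,0,10]]'
python3 - <<'E'
from h import *
s=cam("side")
st=bot.read_state();print(st["tool_pos"],st["wrist_force"],st["width"])
crop(s["pixels"],170,110,120,110,6,"p9.png")
E
```

```text
time: 28.05
tool_pos: [0.6408, -0.1534, 0.2638]
tcp_rot: [-1.18, 1.255, -1.253]
wrist_force: [-5.5, 1.0, 9.5]
width: 0.32
[ 0.6409586  -0.15346279  0.26403524] [ 0.19357002 -0.45872185 -2.80757907] 0.3187739359113535
```

View pics/p9.png

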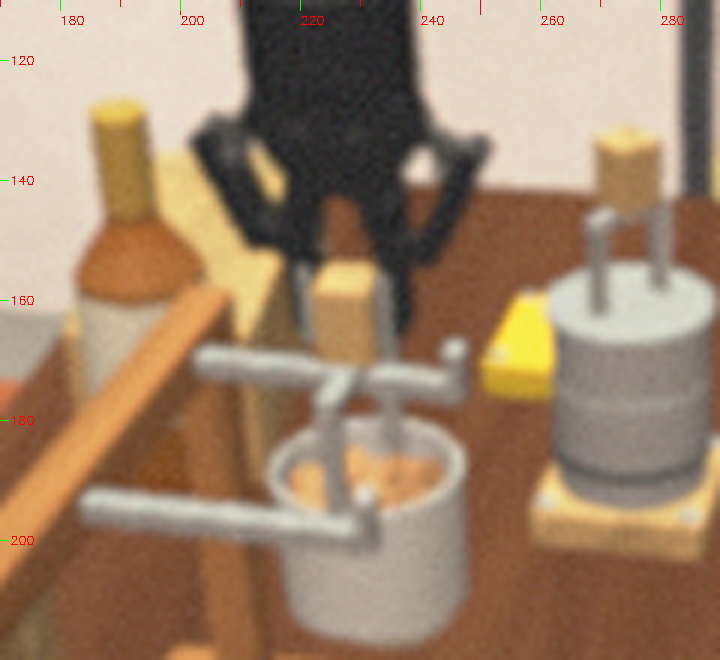

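```bash
python3 -m jog '[[0,0,-1,0,10],[0,0,-1,0,10],[0,0,-1,0,30],[0,0,-1,0,40],[0,0,-1,0,60],[0,0,-1,0,60],[0,0,-1,0,60],[0,0,20,0,60],[0,0,50,0,60],[0,0,80,0,60]]'
python3 - <<'E'
from h import *
s=cam("side");t=cam("top")
st=bot.read_state();print(st["tool_pos"],st["wrist_force"],st["width"])
crop(s["pixels"],170,110,120,110,6,"p10.png")
cv2.imwrite("pics/side_p10.png",s["pixels"][:,:,::-1])
crop(t["pixels"],120,190,100,70,7,"p11.png")
E
```

```text
time: 29.35
tool_pos: [0.6417, -0.1535, 0.3469]
tcp_rot: [-1.179, 1.253, -1.255]
wrist_force: [0.1, -0.1, -0.3]
width: 0.702
[ 0.6436191  -0.15410582  0.35132812] [ 0.63690785 -0.19553593  0.88188506] 0.7002964996639717
```

View pics/p10.png

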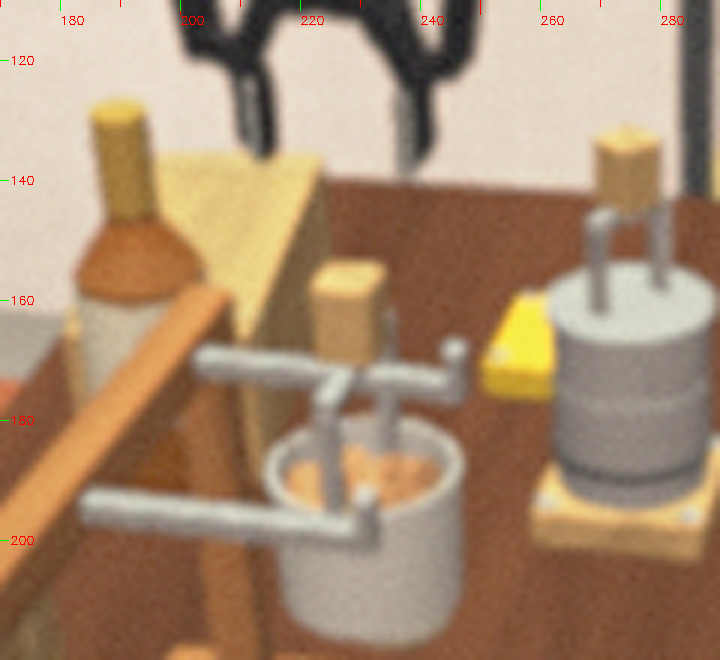

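View pics/p11.png

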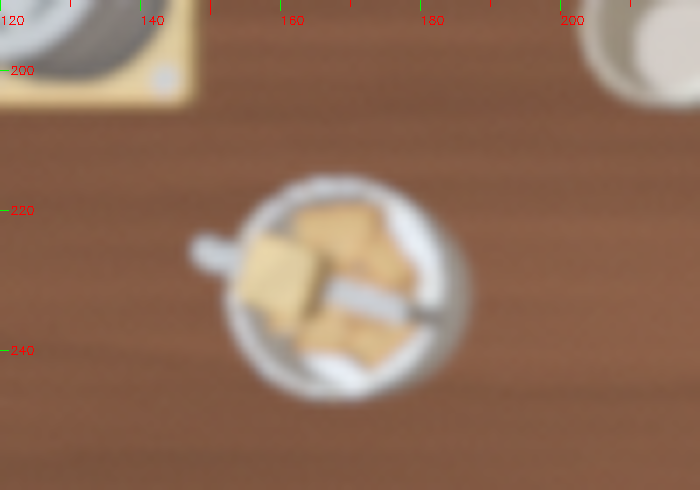

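```bash
python3 -m jog '[[-23,48,0,-6,60],[-46,95,0,-12,60],[-68,142,0,-12,60],[-91,190,0,-12,60],[-114,238,0,-12,60],[-137,285,-10,-12,60],[-160,332,-20,-12,60],[-182,380,-40,-12,60],[-205,427,-60,-12,60],[-205,427,-100,-12,60]]'
python3 - <<'E'
from h import *
from scipy.spatial.transform import Rotation as R
s=cam("side")
st=bot.read_state();M=R.from_rotvec(st["tcp_rot"]).as_matrix();print(st["tool_pos"],np.degrees(np.arctan2(M[1,2],M[0,2])))
crop(s["pixels"],220,250,110,100,6,"p12.png")
E
```

```text
time: 30.7
tool_pos: [0.4359, 0.2772, 0.2457]
tcp_rot: [-1.066, 1.401, -1.4]
wrist_force: [0.4, -0.0, 0.1]
width: 0.703
[0.43292484 0.27387975 0.23834486] -15.271900820912345
```

View pics/p12.png

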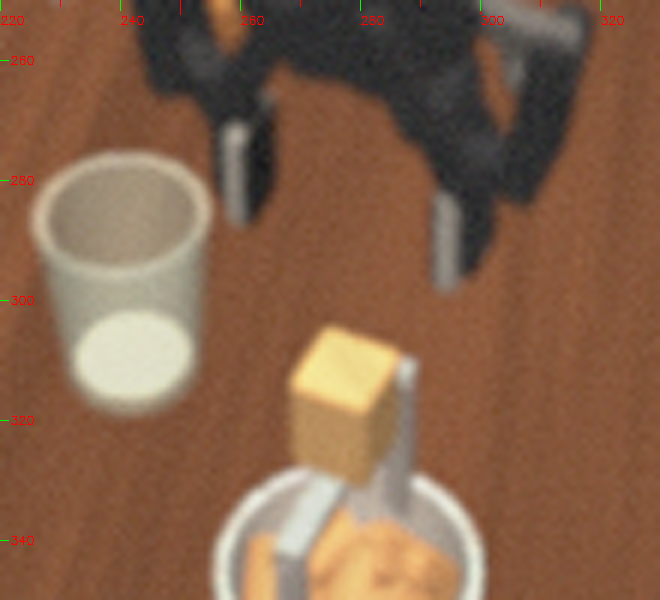

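```bash
python3 -m jog '[[0,0,0,0,60],[0,0,-20,0,60],[0,0,-40,0,60],[0,0,-60,0,60],[0,0,-75,0,60],[0,0,-80,0,60],[0,0,-80,0,60],[0,0,-80,0,60],[0,0,-80,0,60],[0,0,-80,0,60]]'
python3 - <<'E'
from h import *
s=cam("side")
st=bot.read_state();print(st["tool_pos"],st["wrist_force"])
crop(s["pixels"],220,250,110,100,6,"p13.png")
E
```

```text
time: 32.0
tool_pos: [0.4366, 0.2737, 0.1647]
tcp_rot: [-1.068, 1.405, -1.405]
wrist_force: [-0.1, 0.0, 0.1]
width: 0.704
[0.43653238 0.27364329 0.16453935] [-0.31169946  0.24647659 -0.26735421]
```

View pics/p13.png

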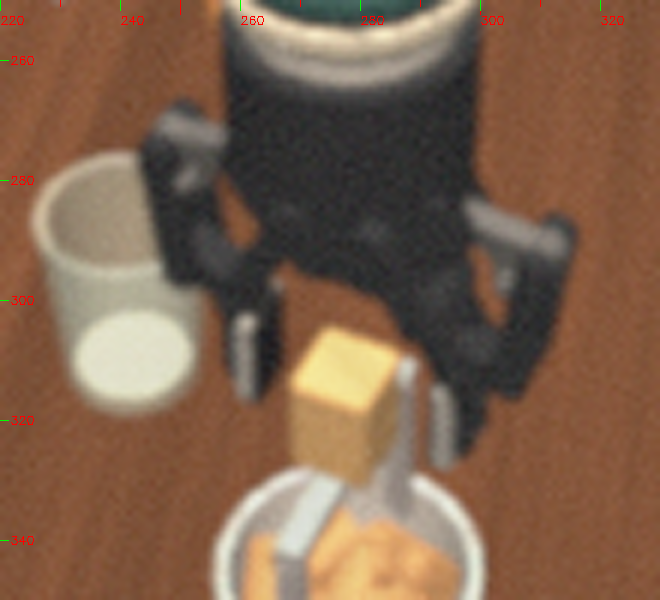

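```bash
python3 -m jog '[[1,0,-3,0,60],[1,0,-5,0,60],[1,0,-5,0,60],[1,0,-5,0,10],[1,0,-5,0,10],[1,0,-5,0,10],[1,0,-5,0,10],[1,0,5,0,10],[1,0,20,0,10],[1,0,30,0,10]]'
python3 - <<'E'
from h import *
s=cam("side")
st=bot.read_state();print(st["tool_pos"],st["wrist_force"],st["width"])
crop(s["pixels"],220,250,110,120,5,"p14.png")
E
```

```text
time: 33.3
tool_pos: [0.4378, 0.2738, 0.1958]
tcp_rot: [-1.068, 1.405, -1.405]
wrist_force: [0.6, 0.2, -2.9]
width: 0.319
[0.43853782 0.27421614 0.19719844] [-0.39052699  0.74015447 -2.21172436] 0.3170081270584743
```

View pics/p14.png

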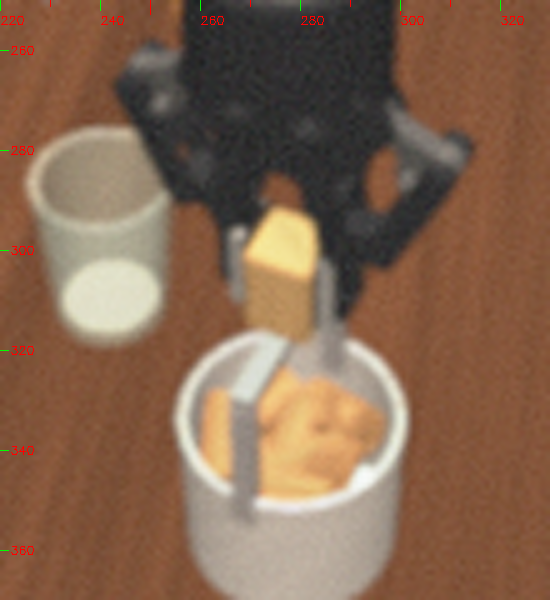

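```bash
python3 -m jog '[[0,0,40,0,10],[0,0,80,0,10],[0,0,98,0,10],[25,-40,98,6,10],[50,-80,98,12,10],[75,-120,98,12,10],[102,-162,98,12,10],[102,-162,98,12,10],[102,-162,98,12,10],[102,-162,98,12,10]]'
python3 - <<'E'
from h import *
from scipy.spatial.transform import Rotation as R
s=cam("side")
st=bot.read_state();M=R.from_rotvec(st["tcp_rot"]).as_matrix();print(st["tool_pos"],np.degrees(np.arctan2(M[1,2],M[0,2])),st["wrist_force"],st["width"])
crop(s["pixels"],150,160,120,120,5,"p15.png")
E
```

```text
time: 34.6
tool_pos: [0.5387, 0.1123, 0.2918]
tcp_rot: [-1.181, 1.254, -1.252]
wrist_force: [0.5, 0.1, -2.9]
width: 0.317
[0.53878395 0.11244556 0.29196403] -3.4024978155989696 [ 0.45821397  0.84153158 -2.9482903 ] 0.31811850834765915
```

View pics/p15.png

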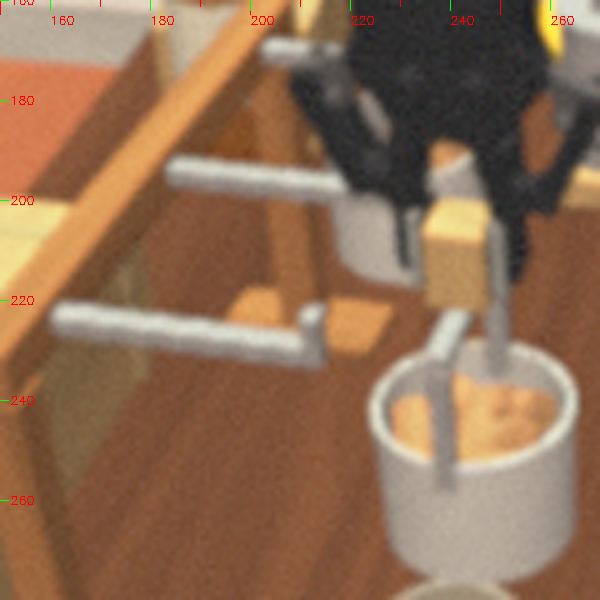

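Insert: +120 in x, −7 in y, then lower 28.

```bash
python3 -m jog '[[30,-2,0,0,10],[60,-4,0,0,10],[90,-6,0,0,10],[119,-7,0,0,10],[119,-7,0,0,10],[119,-7,0,0,10],[119,-7,-10,0,10],[119,-7,-18,0,10],[119,-7,-25,0,10],[119,-7,-28,0,10]]'
python3 - <<'E'
from h import *
s=cam("side")
st=bot.read_state();print(st["tool_pos"],st["wrist_force"],st["width"])
crop(s["pixels"],130,150,130,120,5,"p16.png")
E
```

```text
time: 35.9
tool_pos: [0.6577, 0.1044, 0.2642]
tcp_rot: [-1.181, 1.255, -1.253]
wrist_force: [-4.9, -0.8, 7.0]
width: 0.319
[0.65793855 0.10444528 0.26433437] [-0.0095102  -0.16654114 -1.8110623 ] 0.3172103243167343
```

View pics/p16.png

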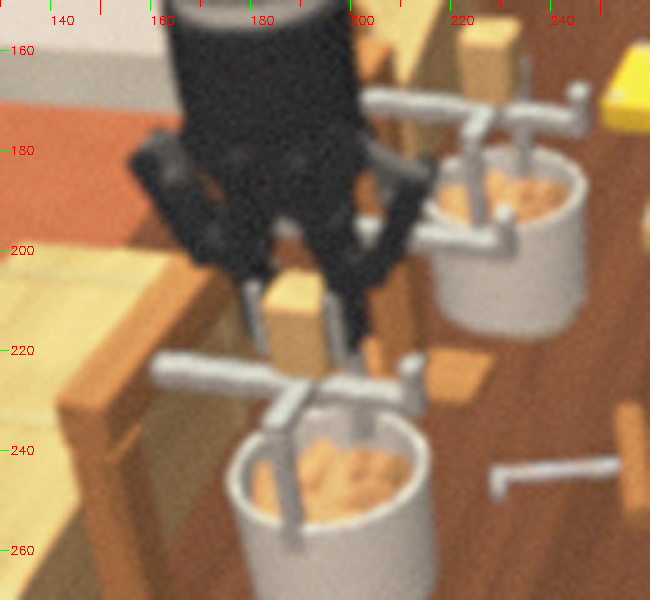

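```bash
python3 -m jog '[[0,0,-1,0,10],[0,0,-1,0,10],[0,0,-1,0,30],[0,0,-1,0,40],[0,0,-1,0,60],[0,0,-1,0,60],[0,0,-1,0,60],[0,0,20,0,60],[0,0,50,0,60],[0,0,80,0,60]]'
python3 -m jog '[[0,0,40,0,60],[-20,0,60,0,60],[-60,0,80,0,60],[-100,0,80,0,60],[-140,0,80,0,60],[-180,0,80,0,60],[-200,0,80,0,60],[-200,0,80,0,60],[-200,0,80,0,60],[-200,0,80,0,60]]'
python3 - <<'E'
from h import *
s=cam("side");t=cam("top")
cv2.imwrite("pics/side_f.png",s["pixels"][:,:,::-1]);cv2.imwrite("pics/top_f.png",t["pixels"][:,:,::-1])
crop(s["pixels"],140,140,190,140,4.2,"f1.png")
E
```

```text
time: 37.2
tool_pos: [0.6587, 0.1046, 0.3469]
tcp_rot: [-1.178, 1.253, -1.254]
wrist_force: [0.1, 1.2, 0.3]
width: 0.703
time: 38.45
tool_pos: [0.4592, 0.1045, 0.4244]
tcp_rot: [-1.18, 1.254, -1.254]
wrist_force: [0.0, 0.3, -0.1]
width: 0.705
```

View pics/f1.png

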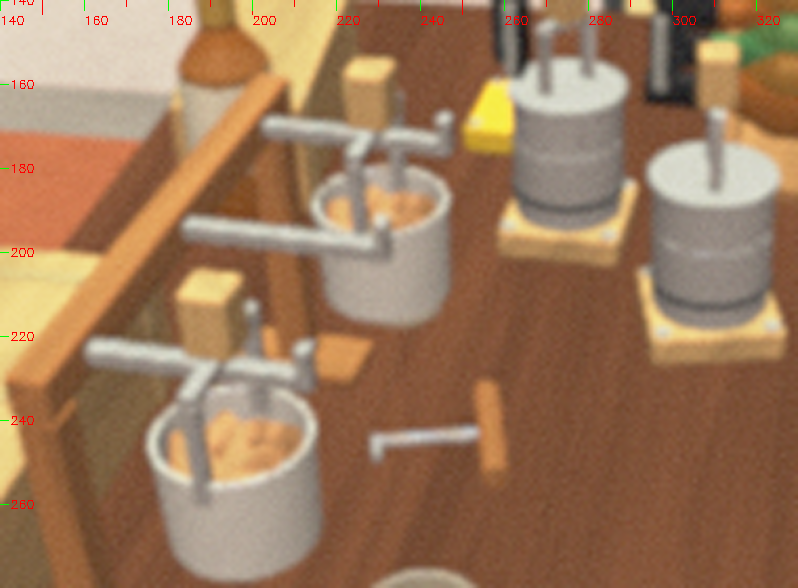

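View pics/top_f.png

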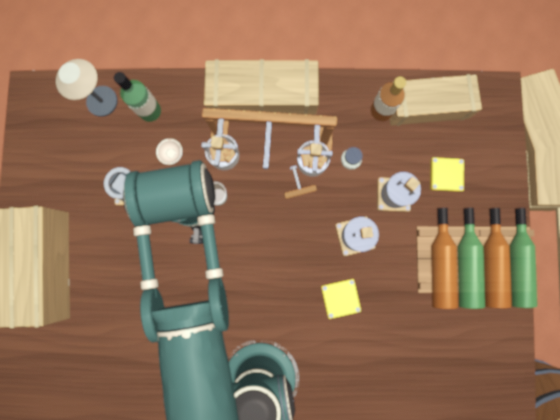

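View pics/side_f.png

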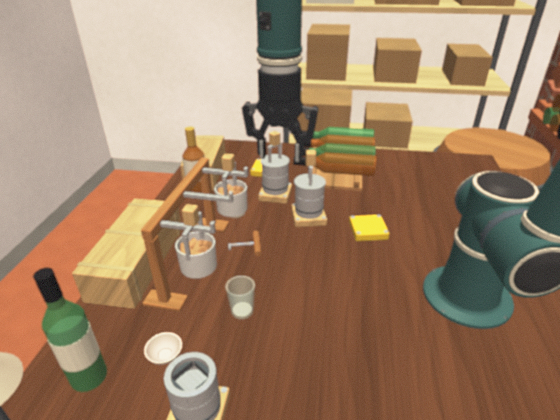

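```bash
python3 - <<'E'
from h import *
s=cam("side")
a=np.radians(np.arange(0,360,5))
im=np.mean([cam("side")["pixels"].astype(float) for _ in range(4)],axis=0).astype(np.uint8)[:,:,::-1]
out=[]
for o,u0,v0 in(((.5597,-.4095),252,144),((.4303,-.288),288,162)):
  for zs in((),(.136,.130),(.146,)):
    f=7;w,h=44,36
    b=cv2.resize(np.ascontiguousarray(im[v0:v0+h,u0:u0+w]),None,fx=5.8,fy=5.8,interpolation=cv2.INTER_CUBIC)
    for z in zs:
        q=((proj(s,np.array([*o,z])+np.c_[.048*np.cos(a),.048*np.sin(a),0*a])-[u0,v0]+.5)*5.8).astype(np.int32)
        cv2.polylines(b,[q],True,(0,0,255),1)
    out.append(b)
cv2.imwrite("pics/f2.png",np.vstack([np.hstack(out[:3]),np.hstack(out[3:])]))
E
```

```text
(no output)
```

View pics/f2.png

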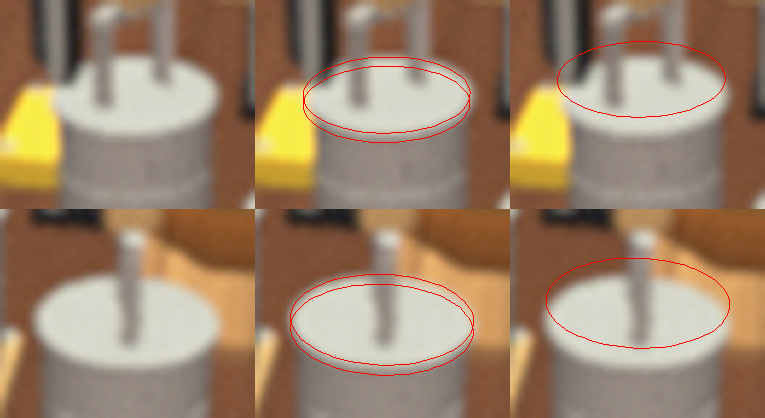

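```bash
python3 -c "
from workcell import bot
print(bot.finish_job()); print(bot.read_state()['time'])"
```

```text
the job is handed in; nothing more can be done
None
the job is handed in; nothing more can be done
```

The job is done and handed in at about 39 s on the robot's clock, with no verdict reported.

**Lids:** Two lids hung on the rack; the third was absent. I set the middle hook's lid on the near-right canister. The -y hook's lid went on the far-right one. I turned each from an estimate of its key angle made in the side camera. The first needed about +11 degrees and the second -36 degrees.

**Pails:** With both lids seated, I hung one pail on the -y hook and the other on the +y hook. The middle hook is empty.

**Last checks:**
- Both flange outlines match the seated height (top at 136 mm) in the side view, and not the raised one (146 mm). This is good to about 1 mm.
- Both pails hang by their crossbars behind the upturned hook tips.
- The bystanders look unmoved, as far as the pictures show. The arm partly covered the tumbler and the third, open canister in the last top view, but the side view shows both.
- The gripper is open and clear of everything.

Nothing failed. The top and side cameras disagreed by 1 to 3 mm on the canister centres; the lids still went in, with side forces of about 5 N.

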